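# Zero-check the sample scale on another range

### The arm

A 7-joint arm with a two-finger parallel gripper is mounted at the origin on the work surface. World frame = base frame: x ahead of the robot, y to its left, z up, the work surface at z = 0. Lengths are in mm, angles in rad, forces in N, time in s.
With the tool pointing down it reaches from about 425 to 950 mm from the base axis. Payload 4.7 kg.
Tool frame: the origin (TCP) lies on the centre line of the jaws, within the pads' length; the fingertips stand 11 mm ahead of it and the grasp point (between the pads) lies 8 mm behind it; z points along the fingers, y is the direction in which the jaws open and shut (so a half turn about z gives the same grasp; the last joint's range is limited). The gripper opens to 85 mm and grips with 20 to 120 N. Pads are 22 mm wide; open, the fingers measure 114 mm over their backs; the gripper's body (76 mm by 85 mm) begins 54 mm behind the grasp point. The pads swing forward as they close: fully open they stand 13 mm farther back than shut.
Start: joints at [-1.288, 0.469, -0.049, 1.532, 0.024, 1.141, -0.082], TCP at [207.031, 642.484, 242.335] pointing down, gripper open.
Joint ranges: [-2.59, 2.59], [-0.33, 1.99], [-1.39, 1.29], [0.1, 2.45], [-1.04, 4.18], [0.21, 1.99], [-2.66, 2.66]. Speed limits (rad/s): [2.57, 2.57, 3.14, 3.14, 3.14, 3.14, 3.14].

### API

Orientations are given as a rotation vector (axis times angle).
In Python, from workcell import ctrl gives the robot as it stands. The module is installed in compiled form; this text tells all that it offers.
- The arm moves only by the tool apply_moves, never from a script. Its argument "motion" is text: rows parted by semicolons, each of 7 numbers parted by spaces: the shift along the tool's x, y, z in units of 40 mm (1.0 is 40 mm), then the turn, a rotation vector about the tool's x, y, z in units of 6 degrees (1.0 is 6 degrees), then the finger opening in mm, from 0 to 85.4. In form: dx dy dz wx wy wz grip; .... A call has 1 to 12 rows; each row is the pose to reach, as a shift and turn from the pose commanded when the call began, along the tool's axes at that moment; what a row does not reach only later rows make up. A row lasts 1/8 s, in which the tool goes at most 62.5 mm and 10.7 degrees, less where a joint would pass 70% of its speed; a pose out of reach is approached as far as the arm can. A call with a gripper value outside its range is refused whole. The fingers move at their own pace and stop on an object; "squeeze" is the grip in N (left out, the last holds). Time passes only in rows, so rows that repeat a pose let the fingers close. It gives the time, the measured TCP pose, the force and the opening at its end, in the units of the state.
- ctrl.sense(): the state, without advancing time (a new reading comes with each control period).
- ctrl.snapshot(name): name is "scene" or "top" or "wrist"; returns the picture (400x640x3 uint8, red, green, blue); there is no depth.
- ctrl.camera_model(name): a dict with "mtx" (3x3 intrinsics, pixels), "dist" ([k1, k2, p1, p2, k3] as OpenCV has them; the pictures are not rectified), "R" (3x3) and "t" (3): a world point X has camera coordinates R X + t; the wrist camera has in their place "T_tool_cam" (4x4, takes a point from camera to tool coordinates, whose origin is the TCP and whose axes are the flange's). Camera axes: x right, y down, z forward; pixel columns grow to the right and rows downward; lengths in mm; the calibration is good to about 2 mm. A picture is of the moment at which its call begins: read the wrist's pose just before it. camera_model takes no time and is no camera call.
- ctrl.sign_off(): hands the job in, once; it reports no verdict.
The state is a dict: "t": time; "joint_positions": joint angles; "joint_vel": joint speeds; "joint_efforts": joint torques, N m; "tool_pos": TCP position; "tool_rot": TCP orientation; "force": force on the tool from outside, world axes, zero at the start; "wrist_torque": the same for the moment, N m; "gripper_width": finger opening in mm.
Only numpy, scipy, OpenCV 4.12 (cv2) and the standard library are available. Lean on these libraries where they do the work, as an engineer would, in place of code of your own. Each camera call takes 0.05 s, during which the arm holds its last target.

### The job

Check the sample scale with its brass weight: first push the red pan-lock lever over, away from you towards the pan, to its far stop; then turn the range selector on the sloping console exactly three clicks clockwise from where it stands, never running past the third click, and leave it resting in that click. Next stand the brass weight upright in the middle of the steel pan, setting it down gently and not dropping it, and let go of it; last, press the green key all the way down and release it. Leave everything else on the bench where it is.

Things in the scene. Friction and masses are not known exactly. Their poses are not given: they have to be found in the camera images.
- scale: Weighing platform, fixed: blue and grey casting 300 x 210 mm, its top 54 mm above the table, with a round steel pan 208 mm across and the pan-lock lever in front of the pan. Origin on the table; its x axis runs from the lever to the pan, z up. It stands at the left or at the right, turned up to 0.2 rad.
- pan_centre (a point): Centre of the pan's flat inner floor (160 mm across), 66 mm above the table; the pan's sloping rim rises 12 mm above the floor. Axes as scale; it lies at (-5, 0, 66) mm in scale.
- pan_lock (a joint): Pan-lock lever: a 10 mm steel rod with a red ball 26 mm across on top, rising from a grey block (70 x 50 x 25 mm). Value in rad: it starts at 0 to 0.2 leaning 29 to 17 degrees to the scale's -x (locked) and ends at its far stop 1.0, leaning 29 degrees to +x towards the pan (released; above 0.85 counts). Friction (0.06 N m, about 1 N at the ball) holds it where it is left. The hinge lies along the scale's y axis, 60 mm from the ball's centre, at (-155, 0, 76) mm in scale.
- pan_lock_tip (a point): Centre of the red ball of the pan-lock lever; moves with the lever.
- selector (a joint): Range selector, value in rad, growing clockwise as seen looking down on the panel. It has six clicks (detents) 24 degrees = 0.4189 rad apart at 0, 0.4189 ... 2.0944, with stops just beyond the first and last. It starts in one of the first three clicks. The detent takes about 0.06 N m to leave and pulls the released knob into the nearest click.
- selector_grip (a point): On the selector's axis, half-way up its grey bar grip, 26 mm above the sloping panel. The bar is 50 mm long, 14 mm wide and 30 mm high (8 to 38 mm above the panel) on a black skirt 60 mm across and 8 mm high. Axes turn with the knob: x along the bar towards the white pointer line, z along the turning axis, out of the panel. The panel leans 0.42 rad (24 degrees) back, so z leans that much from vertical towards the operator's side. Six black dots on the panel mark the clicks.
- selector_pointer (a point): White pointer mark on the edge of the selector's skirt, 30 mm from the turning axis, 8 mm above the panel; each click carries it 24 degrees round. From the start, three clicks put it 35 mm away in a straight line.
- brass_weight_mid (a point): The brass check weight: an upright cylinder 38 mm in diameter and 50 mm high with a knob 21 mm wide and 18 mm high on top, 0.5 kg, one of three weights in a row on a wooden board 10 mm thick, 75 mm apart in any order. This point is on its axis, 25 mm above its underside. z up along its axis. The row runs along the world's x axis to within 0.1 rad, so the free room for fingers is on its +y and -y sides.
- brass_weight: The same brass weight, origin at the centre of its underside.
- zero_key (a joint): The green key: value in m, 0 when up and 0.006 fully down (5 N); it springs back when released. Above 0.0045 counts as pressed.
- zero_key_top (a point): Centre of the green key's top (26 mm across) on the sloping panel, 22 mm above the panel while up. Key axes: z out of the panel, leaning 0.42 rad from vertical; the key moves along -z.
- steel_weight_big: Bystander: steel weight 46 mm in diameter, 80 mm high in all, on the board. Origin under its centre.
- steel_weight_small: Bystander: steel weight 28 mm in diameter, 54 mm high in all, on the board. Origin under its centre.
- sample_a: Bystander: brown sample plate 45 x 40 x 6 mm lying on the bench. Origin under its centre.
- sample_b: Bystander: brown sample plate 40 x 40 x 6 mm lying on the bench. Origin under its centre.
- jar: Bystander: jar 60 mm in diameter, 90 mm high, at the left. Origin under its centre.
- mug: Bystander: white mug 80 mm wide, 90 mm high, at the left. Origin under its centre.
- tape_roll: Bystander: yellow ring 90 mm across, 24 mm high, at the right. Origin under its centre.
- spatula: Bystander: flat hand tool 200 mm long at the right.
Not all that is in view belongs to the job. Of the things shaped like the brass_weight, the brass one is meant.

How it is judged:
By the outcome, as a careful person would: the job done as asked, in the order asked, and still so for the second after the job is handed in, with the robot touching nothing.
It also fails if it takes over 72 s, if anything falls off the work surface, if the arm or the gripper's body presses on something with over 40 N, if the wrist force passes 120 N, or if a joint passes its speed limit or range.

## Working session

There is one attempt and no reset: what is moved stays moved. The work goes in short steps, Python scripts to look and compute and a tool call to move; the robot and the scene stay as the last step left them, time stands still between calls to the robot, and variables do not carry over. Pictures are saved under pics/ and viewed, and the job is handed in when it is done.

Besides the shell and the picture viewer there is one more tool, called by a JSON object that holds its "fn" and its "kwargs". apply_moves: Moves the arm, as the interface text tells. Its arguments: {"type":"object","properties":{"motion":{"type":"string"},"squeeze":{"type":"number"}},"required":["motion"]}

```bash
mkdir -p pics; ls
python3 - <<'E'
from workcell import ctrl
import cv2
s=ctrl.sense()
print(s)
for n in ["scene","top","wrist"]:
    im=ctrl.snapshot(n); cv2.imwrite(f"pics/{n}0.png",im[:,:,::-1])
    print(n,ctrl.camera_model(n))
E
```

```text
pics
{'t': 0.0, 'joint_positions': array([-1.2878789 ,  0.46947878, -0.04860934,  1.53369432,  0.02409158,
        1.14100069, -0.08231868]), 'joint_vel': array([-0.00028535, -0.00059964, -0.00058736, -0.00133591,  0.00129868,
       -0.00103417, -0.00085334]), 'joint_efforts': array([-5.44470859e-04, -5.10311759e+01, -4.69168823e-02, -2.37703139e+01,
        1.06276970e-02,  7.77385896e-03,  9.57707833e-07]), 'tool_pos': array([206.88809121, 641.91904581, 241.23610046]), 'tool_rot': array([-0.48774593, -3.10324351,  0.00310986]), 'force': array([-0.21082992,  0.04982948, -0.020563  ]), 'wrist_torque': array([-0.02245846,  0.03069308, -0.02311181]), 'gripper_width': 85.35412744357996}
scene {'mtx': array([[416.58847599,   0.        , 321.16433381],
       [  0.        , 416.58847599, 198.81883188],
       [  0.        ,   0.        ,   1.        ]]), 'dist': array([-0.08736311,  0.        ,  0.        ,  0.        ,  0.        ]), 'R': array([[-0.77267433,  0.63466837,  0.01305498],
       [ 0.54429871,  0.67295689, -0.50086719],
       [-0.32667   , -0.37990141, -0.86542569]]), 't':
[... 415 characters left out ...]
.18214247,  0.00901608, -0.98323081]]), 't': array([  -7.52850352,  576.52561658, 1187.35867151])}
wrist {'mtx': array([[311.72587133,   0.        , 320.70981259],
       [  0.        , 311.72587133, 199.65556008],
       [  0.        ,   0.        ,   1.        ]]), 'dist': array([-0.0340175,  0.       ,  0.       ,  0.       ,  0.       ]), 'T_tool_cam': array([[-1.06418245e-03, -9.62985593e-01, -2.69550767e-01,
         6.77157902e+01],
       [ 9.99999357e-01, -1.13028719e-03,  9.00331816e-05,
         8.79175862e-01],
       [-3.91370435e-04, -2.69550498e-01,  9.62986176e-01,
        -1.31216751e+02],
       [ 0.00000000e+00,  0.00000000e+00,  0.00000000e+00,
         1.00000000e+00]])}
```

View pics/scene0.png

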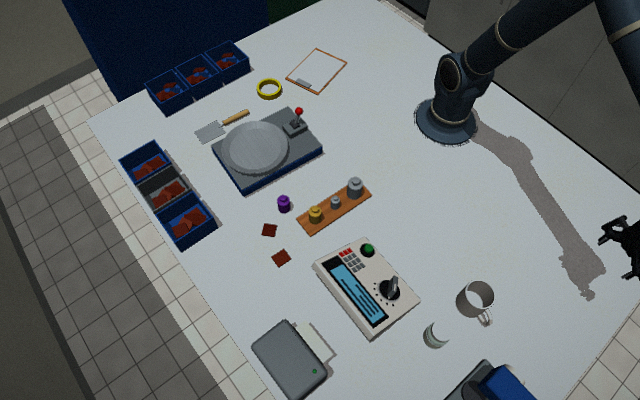

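View pics/top0.png

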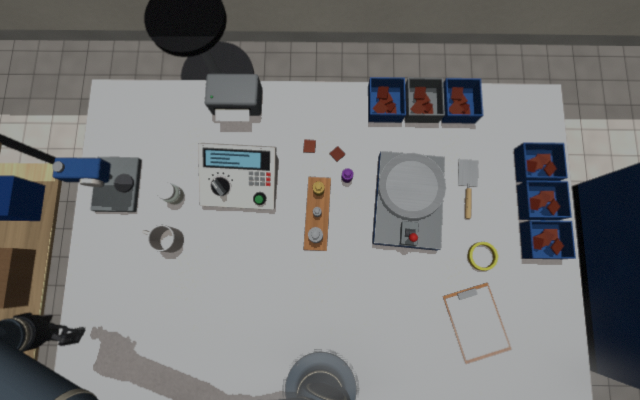

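View pics/wrist0.png

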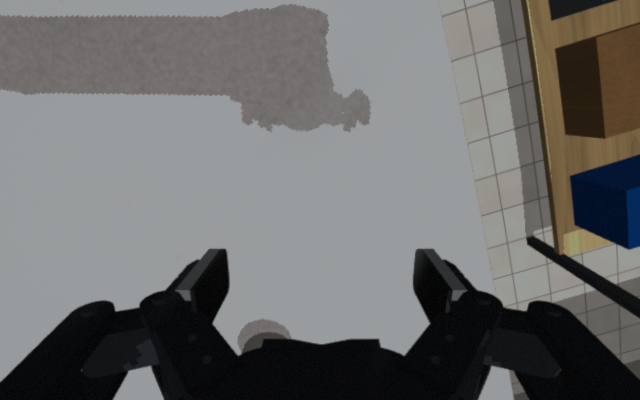

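Top picture: the console is at about (237,177), with the selector at (221,187) and the green key at (260,199). The weights row is at (317,187 to 235) and the scale at (411,200), with the red ball at (413,237). Weight-like candidates: brass/yellow at (319,187), small steel at (317,212), big steel at (315,235), and a purple one at (347,175) off the board. I choose the brass one at (319,187).

```bash
cat > h.py <<'E'
import numpy as np, cv2
from scipy.spatial.transform import Rotation as Ro
from scipy.optimize import least_squares
from workcell import ctrl
def cam(n,s=None):
    c=ctrl.camera_model(n)
    if n!="wrist": return c["mtx"],c["dist"],np.array(c["R"]),np.array(c["t"])
    T=np.array(c["T_tool_cam"]); Rt=Ro.from_rotvec(s["tool_rot"]).as_matrix()
    Rwc=Rt@T[:3,:3]; p=Rt@T[:3,3]+s["tool_pos"]
    return c["mtx"],c["dist"],Rwc.T,-Rwc.T@p
def proj(c,X):
    K,d,R,t=c
    return cv2.projectPoints(np.atleast_2d(np.array(X,float)),cv2.Rodrigues(R)[0],t,K,d)[0].reshape(-1,2)
def ray(c,uv):
    K,d,R,t=c
    u=cv2.undistortPoints(np.array([[uv]],float),K,d).reshape(2)
    return -R.T@t, R.T@np.array([u[0],u[1],1])
def atz(c,uv,z):
    o,v=ray(c,uv); return o+v*(z-o[2])/v[2]
def tri(obs):
    # obs: list of (cam,uv)
    A=np.zeros((3,3));b=np.zeros(3)
    for c,uv in obs:
        o,v=ray(c,uv); v/=np.linalg.norm(v); P=np.eye(3)-np.outer(v,v); A+=P;b+=P@o
    X=np.linalg.solve(A,b)
    return X,[np.linalg.norm(proj(c,X)[0]-uv) for c,uv in obs]
def crop(im,x0,y0,x1,y1,k,name):
    o=cv2.resize(im[y0:y1,x0:x1],None,fx=k,fy=k,interpolation=cv2.INTER_CUBIC)
    o=o.copy()
    for x in range((x0+9)//10*10,x1,10):
        cv2.line(o,((x-x0)*k,0),((x-x0)*k,6 if x%50 else 14),(255,0,255),1)
        if x%20==0: cv2.putText(o,str(x),((x-x0)*k+2,14),0,.4,(255,0,255),1)
    for y in range((y0+9)//10*10,y1,10):
        cv2.line(o,(0,(y-y0)*k),(6 if y%50 else 14,(y-y0)*k),(255,0,255),1)
        if y%20==0: cv2.putText(o,str(y),(8,(y-y0)*k+4),0,.4,(255,0,255),1)
    cv2.imwrite("pics/"+name,o)
E
python3 - <<'E'
from h import *
t=cv2.imread("pics/top0.png"); s=cv2.imread("pics/scene0.png")
crop(t,190,140,290,215,8,"c1.png")
crop(t,295,145,455,255,5,"c2.png")
crop(s,300,170,430,345,4,"c3.png")
crop(s,205,95,335,190,6,"c4.png")
E
```

```text
(no output)
```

View pics/c1.png

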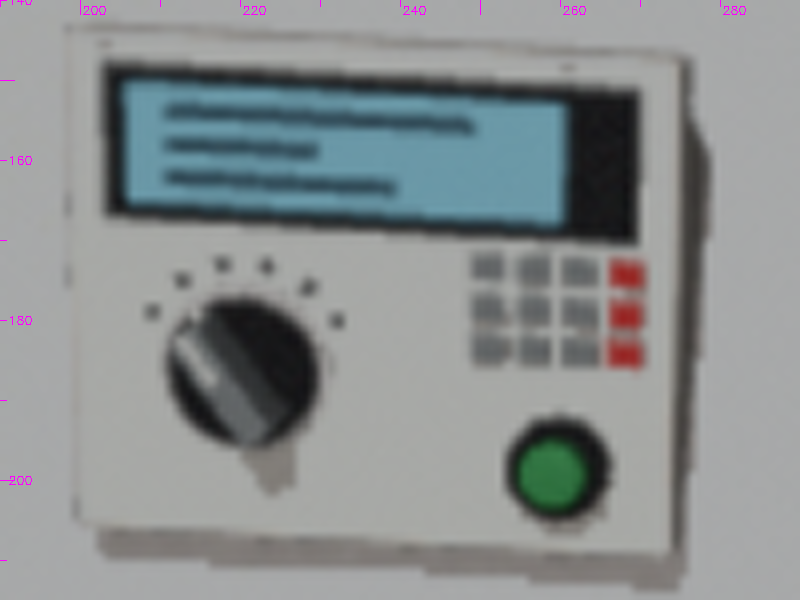

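View pics/c2.png

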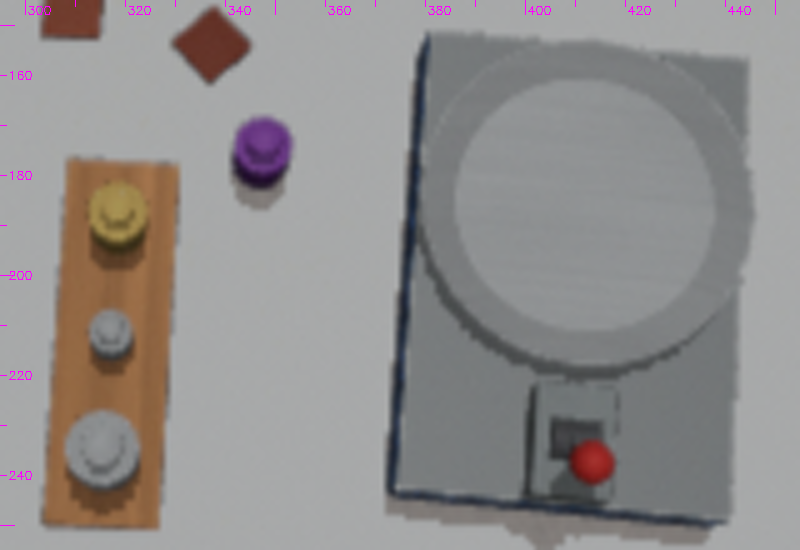

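View pics/c3.png

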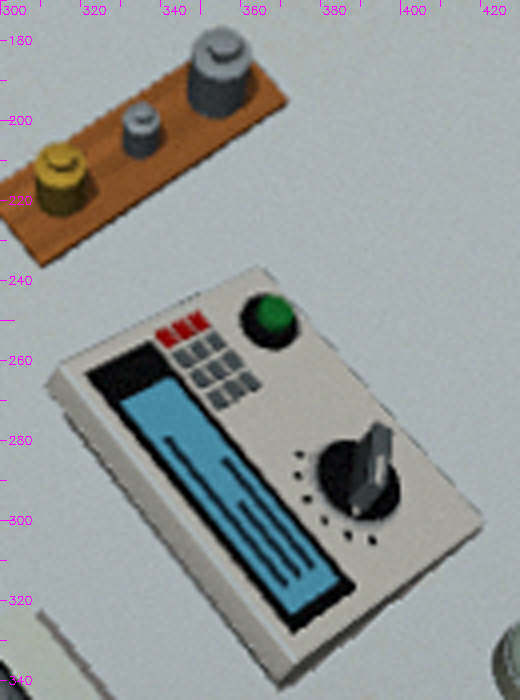

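View pics/c4.png

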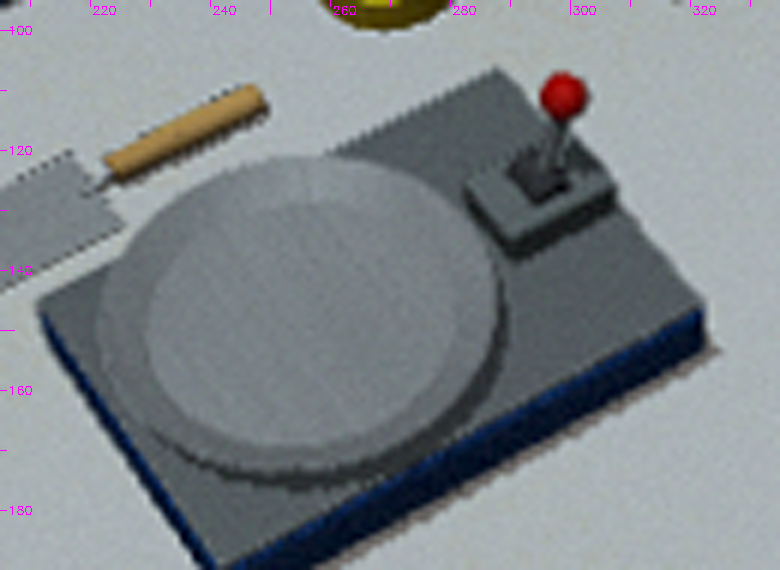

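Run:
```python
from h import *
T=cam("top");S=cam("scene")
print(Ro.from_rotvec(ctrl.sense()["tool_rot"]).as_matrix().round(3))
def f(k,x0,y0,p): return np.array([(p[0]+.5)/k-.5+x0,(p[1]+.5)/k-.5+y0])
dt=[f(8,190,140,p) for p in [(152,312),(183,281),(222,265),(266,266),(308,288),(337,321)]]
ds=[f(4,300,170,p) for p in [(372,541),(348,536),(324,521),(306,499),(297,476),(299,454)]]
P=[]
for a,b in zip(dt,ds):
    X,e=tri([(T,a),(S,b)]);P.append(X);print("dot",X.round(1),np.round(e,2))
# colours
t=cv2.imread("pics/top0.png");s=cv2.imread("pics/scene0.png")
def blob(im,fn,box):
    x0,y0,x1,y1=box;c=im[y0:y1,x0:x1].astype(int);m=fn(c[...,0],c[...,1],c[...,2])
    y,x=np.nonzero(m);return np.array([x.mean()+x0,y.mean()+y0]),len(x)
red=lambda b,g,r:(r>g+60)&(r>b+60)
grn=lambda b,g,r:(g>r+30)&(g>b+20)
for nm,fn,bt,bs in [("ball",red,(400,225,425,250),(288,100,312,122)),("key",grn,(245,185,275,210),(355,235,385,262))]:
    a,na=blob(t,fn,bt);b,nb=blob(s,fn,bs);X,e=tri([(T,a),(S,b)]);print(nm,a,na,b,nb,X.round(1),np.round(e,2))
# brass knob top centre
a=f(5,295,145,(118,207));b=f(4,300,170,(61,151))
X,e=tri([(T,a),(S,b)]);print("brassknob",a,b,X.round(1),np.round(e,2),atz(T,a,78).round(1),atz(S,b,78).round(1))
# pan floor centre
a=f(5,295,145,((455+715)/2,(78+331)/2));b=f(6,205,95,((148+458)/2,(198+450)/2))
X,e=tri([(T,a),(S,b)]);print("pan",X.round(1),np.round(e,2),atz(T,a,66).round(1),atz(S,b,66).round(1))
# scale top corners z=54
for p in [(430,33),(748,58),(390,494),(728,523)]: print("corner top",atz(T,f(5,295,145,p),54).round(1))
for p in [(497,68),(40,302),(215,568),(705,305)]: print("corner scene",atz(S,f(6,205,95,p),54).round(1))
```

```text
[[-0.952  0.307 -0.   ]
 [ 0.307  0.952 -0.001]
 [-0.    -0.002 -1.   ]]
dot [630.3 361.4  69.6] [0.23 0.28]
dot [641.6 349.2  73.9] [0.06 0.07]
dot [647.6 332.9  77.3] [0.19 0.23]
dot [647.1 315.2  78.8] [0.21 0.25]
dot [639.6 299.5  74. ] [0.21 0.25]
dot [627.3 288.5  70. ] [0.14 0.16]
ball [413.1509434  236.83018868] 53 [298.28205128 110.1025641 ] 39 [ 450.3 -260.8  136.2] [0.31 0.29]
key [258.52542373 198.93220339] 59 [368.19047619 247.76190476] 63 [568.7 202.3  62.9] [0.31 0.35]
brassknob [318.2 186. ] [314.875 207.375] [608.6  16.7  78.1] [0.09 0.1 ] [608.5  16.9  78. ] [608.8  16.4  78. ]
pan [ 616.9 -275.6   61.4] [0.19 0.19] [ 616.3 -275.    66. ] [ 618.1 -271.8   66. ]
corner top [ 730.5 -181.2   54. ]
corner top [ 716.3 -384.7   54. ]
corner top [ 435.1 -152.9   54. ]
corner top [ 420.1 -360.    54. ]
corner scene [ 424.7 -360.5   54. ]
corner scene [ 715.4 -381.6   54. ]
corner scene [ 735.3 -182.9   54. ]
corner scene [ 440.  -155.6   54. ]
```

```bash
cat > fit.py <<'E'
from h import *
def f(k,x0,y0,p): return np.array([(p[0]+.5)/k-.5+x0,(p[1]+.5)/k-.5+y0])
def panelR(yaw):
    # panel frame: z normal leaning to -x (operator), x up-slope
    return Ro.from_euler('z',yaw).as_matrix()@Ro.from_euler('y',-.42).as_matrix()
E
python3 - <<'E'
from fit import *
T=cam("top");S=cam("scene")
dt=np.array([f(8,190,140,p) for p in [(152,312),(183,281),(222,265),(266,266),(308,288),(337,321)]])
ds=np.array([f(4,300,170,p) for p in [(372,541),(348,536),(324,521),(306,499),(297,476),(299,454)]])
ang=np.radians(60-24*np.arange(6))  # ccw from panel up-slope
def dots(p):
    R=panelR(p[3]); return p[:3]+(R@np.array([p[4]*np.cos(ang+p[5]),p[4]*np.sin(ang+p[5]),0*ang])).T
for fixoff in (1,0):
    fun=lambda p: np.r_[(proj(T,dots(p))-dt).ravel(),(proj(S,dots(p))-ds).ravel(), p[5]*(1000 if fixoff else 1)]
    r=least_squares(fun,[610,325,60,0,40,0]);p=r.x;print(p.round(3),np.sqrt(r.cost*2/24))
    R=panelR(p[3]);c=p[:3]
    for k in range(3):
        a=ang[k]+p[5];q=c+R@[30*np.cos(a),30*np.sin(a),8]
        print(k,"pointer",proj(T,q)[0],proj(S,q)[0], "bar ends(top 38)",[proj(C,c+R@[s*25*np.cos(a),s*25*np.sin(a),38])[0].round(1) for C in (T,S) for s in (1,-1)])
    # key rel
    print("key rel panel",R.T@(np.array([568.7,202.3,62.9])-c))
E
```

```text
[ 6.09607e+02  3.25584e+02  6.08650e+01 -4.20000e-02  4.22300e+01
  0.00000e+00] 0.15533097715409372
0 pointer [211.40514743 180.99409529] [392.9776968  299.17439342] bar ends(top 38) [array([209.8, 183.8]), array([224. , 192.5]), array([397.8, 291.4]), array([392.6, 274.7])]
1 pointer [214.00454535 178.22030882] [388.6133625  298.16778616] bar ends(top 38) [array([212. , 181.4]), array([221.8, 194.8]), array([394.1, 290.6]), array([396.1, 275.6])]
2 pointer [217.60640686 176.81208322] [384.46979993 295.54835815] bar ends(top 38) [array([215.1, 180.2]), array([218.7, 196. ]), array([390.6, 288.4]), array([399.5, 277.7])]
key rel panel [ -31.80850605 -124.87789917   16.43354156]
[ 6.09602e+02  3.25541e+02  6.08650e+01 -4.80000e-02  4.22340e+01
  8.00000e-03] 0.15515015431964957
0 pointer [211.4124277  181.00188629] [392.97429251 299.18194098] bar ends(top 38) [array([209.8, 183.8]), array([224. , 192.5]), array([397.8, 291.5]), array([392.6, 274.7])]
1 pointer [214.00532119 178.22582727] [388.61477144 298.17664429] bar ends(top 38) [array([212. , 181.4]), array([221.8, 194.8]), array([394.2, 290.6]), array([396.2, 275.6])]
2 pointer [217.6017669  176.81444063] [384.47476595 295.5557266 ] bar ends(top 38) [array([215.1, 180.2]), array([218.7, 196. ]), array([390.7, 288.4]), array([399.6, 277.7])]
key rel panel [ -31.02876422 -125.07526409   16.08571647]
```

```bash
cat >> h.py <<'E'
def delta(pos,R=None,st=None):
    s=st or ctrl.sense(); R0=Ro.from_rotvec(s["tool_rot"]).as_matrix()
    d=R0.T@(np.array(pos)-s["tool_pos"])/40
    w=np.zeros(3) if R is None else Ro.from_matrix(R0.T@R).as_rotvec()/np.radians(6)
    n=max(np.linalg.norm(d)*40/62.5,np.linalg.norm(w)*6/10.7)
    print("d",d.round(3),"w",w.round(3),"rows>=%.1f"%n); return d,w
def down(az):  # tool down, tool x axis at world azimuth az(deg)
    a=np.radians(az);x=np.array([np.cos(a),np.sin(a),0]);z=np.array([0,0,-1.]);return np.c_[x,np.cross(z,x),z]
def shot(n,name,cropbox=None,k=1):
    s=ctrl.sense();im=ctrl.snapshot(n)[:,:,::-1].copy();cv2.imwrite("pics/"+name,im)
    np.save("pics/"+name[:-4]+".npy",np.r_[s["tool_pos"],s["tool_rot"]]);return s,im
def wcam(name):
    v=np.load("pics/"+name+".npy");return cam("wrist",dict(tool_pos=v[:3],tool_rot=v[3:]))
E
python3 -c "
from h import *
delta([500,290,300],down(178))"
```

```text
d [-9.674 -6.132 -1.453] w [-1.400e-02 -2.000e-03 -2.644e+00] rows>=7.4
```

{"fn": "apply_moves", "kwargs": {"motion": "-9.67 -6.13 -1.45 0 0 -2.64 10;-9.67 -6.13 -1.45 0 0 -2.64 10;-9.67 -6.13 -1.45 0 0 -2.64 10;-9.67 -6.13 -1.45 0 0 -2.64 10;-9.67 -6.13 -1.45 0 0 -2.64 10;-9.67 -6.13 -1.45 0 0 -2.64 10;-9.67 -6.13 -1.45 0 0 -2.64 10;-9.67 -6.13 -1.45 0 0 -2.64 10;-9.67 -6.13 -1.45 0 0 -2.64 10;-9.67 -6.13 -1.45 0 0 -2.64 10"}}

```text
t: 1.4
tool_pos: [498.7, 291.9, 299.9]
tool_rot: [-0.052, -3.14, -0.001]
force: [-0.8, 0.3, -0.7]
gripper_width: 10.2
```

Run:
```python
from h import *
s,im=shot("wrist","w1.png");print(s["joint_positions"].round(2))
delta([560,-130,300],down(175))
```

```text
[-0.65  0.26  0.06  1.7  -0.02  1.18  0.95]
d [-1.8750e+00 -1.0502e+01 -1.0000e-02] w [ 0.004 -0.012  0.527] rows>=6.8
```

View pics/w1.png

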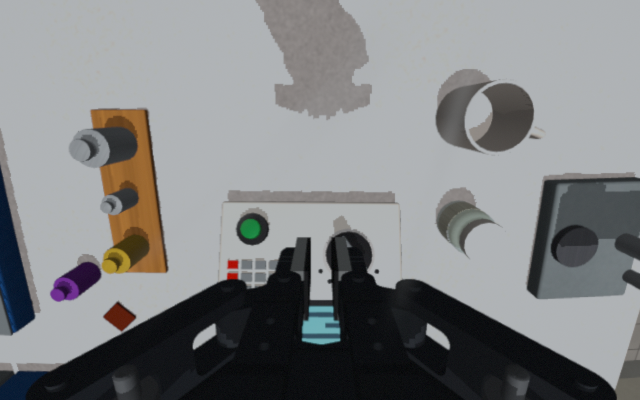

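The wrist picture shows the brass weight at (115,260), the purple one at (62,292) off the board, the green key at (251,229) and the knob at (349,252), partly behind the finger.

Run:
```python
from h import *
im=cv2.imread("pics/w1.png");crop(im,215,195,405,300,4,"w1c.png");crop(im,40,100,180,300,4,"w1d.png")
c=im[205:250,230:275].astype(int);m=(c[...,1]>c[...,2]+30)&(c[...,1]>c[...,0]+20);y,x=np.nonzero(m);print(x.mean()+230,y.mean()+205,len(x),x.min()+230,x.max()+230,y.min()+205,y.max()+205)
W=wcam("w1");uv=np.array([x.mean()+230,y.mean()+205])
T=cam("top");S=cam("scene")
print(tri([(W,uv),(T,np.array([258.5,198.9])),(S,np.array([368.2,247.8]))]))
print(tri([(W,uv),(T,np.array([258.5,198.9]))]), tri([(W,uv),(S,np.array([368.2,247.8]))]))
```

```text
250.19241982507288 228.51895043731778 343 240 260 219 238
(array([568.67182243, 202.09868072,  63.25918481]), [np.float64(0.48951515672568063), np.float64(0.37058682623350253), np.float64(0.3031215735030989)])
(array([567.3683701 , 202.42415962,  66.78973256]), [np.float64(0.08890117529588723), np.float64(0.035682348092149076)]) (array([568.99643381, 201.32437204,  62.10446157]), [np.float64(0.09858625367979383), np.float64(0.04444152597996768)])
```

View pics/w1c.png

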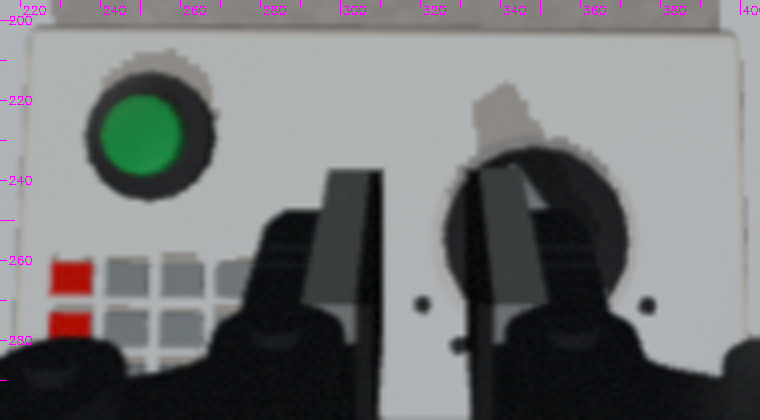

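View pics/w1d.png

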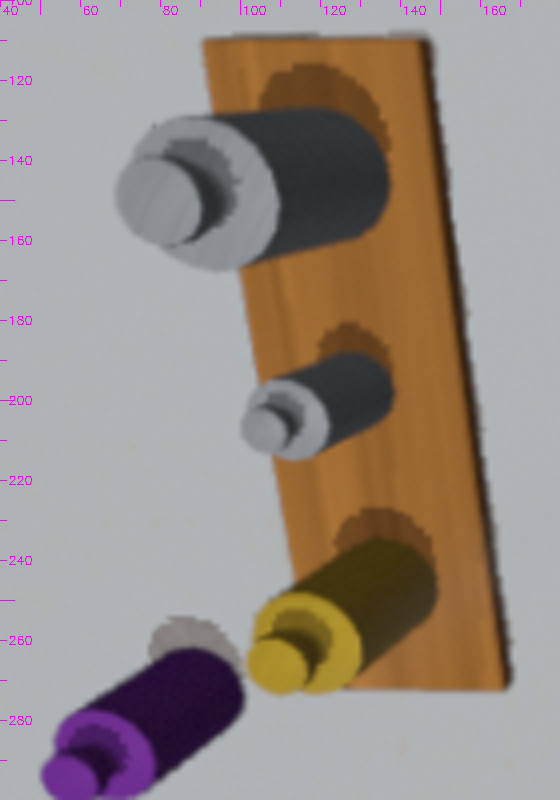

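{"fn": "apply_moves", "kwargs": {"motion": "-1.9 -10.5 0 0 0 0.5 10;-1.9 -10.5 0 0 0 0.5 10;-1.9 -10.5 0 0 0 0.5 10;-1.9 -10.5 0 0 0 0.5 10;-1.9 -10.5 0 0 0 0.5 10;-1.9 -10.5 0 0 0 0.5 10;-1.9 -10.5 0 0 0 0.5 10;-1.9 -10.5 0 0 0 0.5 10;-1.9 -10.5 0 0 0 0.5 10"}}

```text
t: 2.58
tool_pos: [561.3, -129.6, 299.8]
tool_rot: [-0.133, -3.138, -0.002]
force: [0.9, 0.5, -0.6]
gripper_width: 10.1
```

The close crop confirms the choice: the brass knob top is at (109,266) and the weight stands at the far end of the board. The purple one at (57,293) stands on the bench.

Run:
```python
from h import *
s,im=shot("wrist","w2.png")
W=wcam("w1");T=cam("top");S=cam("scene")
u=np.array([109.2,266.3])
print(atz(W,u,78),tri([(W,u),(T,np.array([318.2,186.])),(S,np.array([314.9,207.4]))]))
```

```text
[608.57374547  19.4539375   78.        ] (array([608.90099483,  17.05628731,  76.68556039]), [np.float64(1.1092536027895095), np.float64(0.06370091919128094), np.float64(0.38661622439441984)])
```

View pics/w2.png

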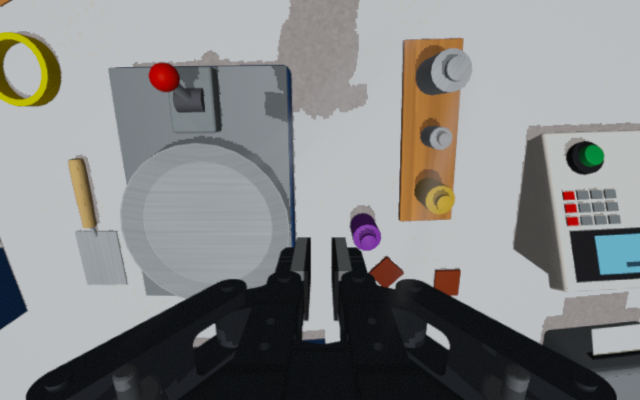

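Wrist picture: red ball at (164,77), pan floor centred near (208,222), brass knob at (442,202), key at (594,155).

Run:
```python
from h import *
im=cv2.imread("pics/w2.png")
crop(im,100,50,300,250,4,"w2a.png");crop(im,390,30,480,240,4,"w2b.png")
c=im[50:100,140:190].astype(int);m=(c[...,2]>c[...,1]+60);y,x=np.nonzero(m);print(x.mean()+140,y.mean()+50,x.min()+140,x.max()+140,y.min()+50,y.max()+50)
W=wcam("w2");T=cam("top");S=cam("scene")
u=np.array([x.mean()+140,y.mean()+50])
print("ball",tri([(W,u),(T,np.array([413.15,236.8])),(S,np.array([298.3,110.1]))]),atz(W,u,133))
```

```text
163.28508124076808 76.72968980797637 149 178 63 91
ball (array([ 450.31195863, -260.6941616 ,  136.28160807]), [np.float64(0.21962269728771977), np.float64(0.25939926320661527), np.float64(0.3008603164287744)]) [ 449.69826054 -262.06065782  133.        ]
```

View pics/w2a.png

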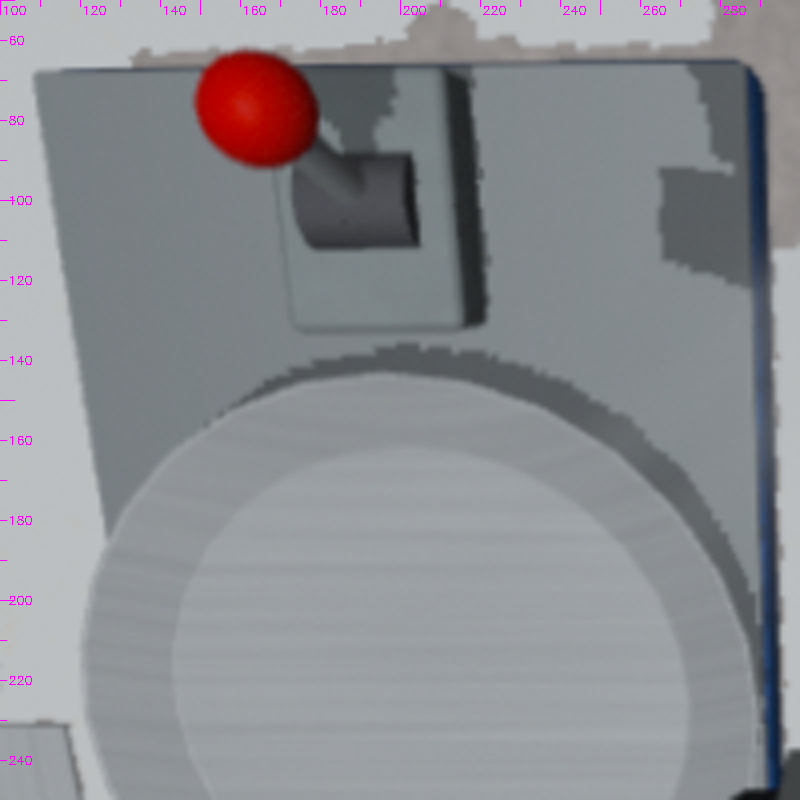

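View pics/w2b.png

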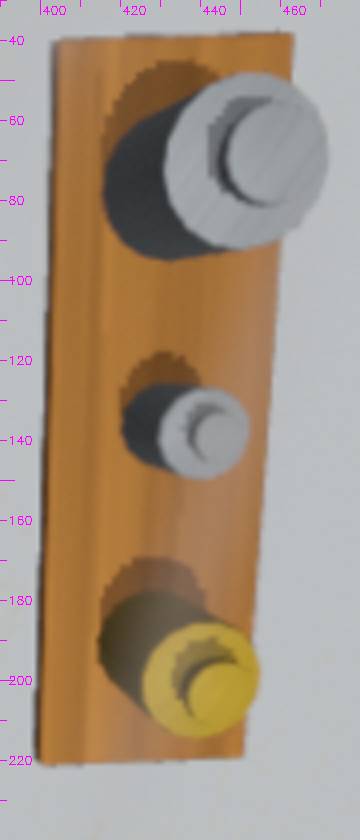

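Run:
```python
from fit import *
W=wcam("w2");T=cam("top");S=cam("scene")
k=np.array([445.3,202.7])
print("brass",atz(W,k,78).round(1),tri([(W,k),(T,np.array([318.2,186.])),(S,np.array([314.9,207.4]))]), tri([(W,k),(wcam("w1"),np.array([109.2,266.3]))]))
pts=[(405,448),(173,655),(690,715),(687,680),(176,690),(300,475),(510,465)]
for p in pts: print(atz(W,f(4,100,50,p),66).round(1))
A=np.array([atz(W,f(4,100,50,p),66)[:2] for p in [(405,448),(173,655),(690,715)]])
r=least_squares(lambda c:np.linalg.norm(A-c,axis=1)-80,[617,-275]);print("panW",r.x,r.fun)
for C,n,q in [(T,"T",[f(5,295,145,p) for p in [(585,78),(455,200),(715,210),(585,331)]]),(S,"S",[f(6,205,95,p) for p in [(148,330),(458,300),(310,198),(285,450)]])]:
    A=np.array([atz(C,p,66)[:2] for p in q]);r=least_squares(lambda c:np.linalg.norm(A-c,axis=1)-80,[617,-275]);print(n,r.x,r.fun)
for p in [(38,72),(745,64)]: print("corner",atz(W,f(4,100,50,p),54).round(1))
for p in [(293,325),(463,325),(440,68)]: print("block",atz(W,f(4,100,50,p),79).round(1))
delta([405,-257,200],down(175))
```

```text
brass [608.9  15.8  78. ] (array([608.74299507,  16.42536813,  77.48871867]), [np.float64(0.44946891763181845), np.float64(0.17100896377980918), np.float64(0.06415264165411534)]) (array([609.99854886,  17.05076935,  74.89643663]), [np.float64(0.10048139095355874), np.float64(0.09369156259972554)])
[ 537.1 -268.5   66. ]
[ 594.3 -353.4   66. ]
[ 627.6 -195.1   66. ]
[ 616.1 -194.5   66. ]
[ 605.8 -355.2   66. ]
[ 542.2 -301.5   66. ]
[ 544.8 -238.2   66. ]
panW [ 616.60710339 -275.41765522] [-0.15479742  1.09261272  1.07394325]
T [ 617.25704257 -275.0269171 ] [1.07663526 1.25091914 1.24951989 1.03747054]
S [ 616.36948732 -273.98936957] [1.65182226 1.85544719 2.51591772 2.67769453]
corner [ 421.8 -359.7   54. ]
corner [ 439.3 -157.4   54. ]
block [ 498.7 -288.4   79. ]
block [ 503.1 -240.8   79. ]
block [ 436.5 -235.7   79. ]
d [ 3.627 -3.516  2.496] w [ 0.013 -0.007  0.037] rows>=3.6
```

{"fn": "apply_moves", "kwargs": {"motion": "3.63 -3.5 1.2 0 0 0 6;3.63 -3.5 1.2 0 0 0 6;3.63 -3.5 1.2 0 0 0 6;3.63 -3.5 1.2 0 0 0 6;3.63 -3.5 3 0 0 0 6;3.63 -3.5 4.35 0 0 0 6;3.63 -3.5 4.35 0 0 0 6;3.63 -3.5 4.35 0 0 0 6"}}

```text
t: 3.62
tool_pos: [406.2, -258.5, 127.9]
tool_rot: [0.134, 3.136, -0.001]
force: [0.0, -0.3, 0.0]
gripper_width: 5.8
```

Run:
```python
from h import *
s,im=shot("scene","s3.png");print(s["tool_pos"].round(1),s["force"].round(1),s["gripper_width"])
crop(im,205,60,335,190,5,"s3c.png")
delta([472.5,-262.8,125])
```

```text
[ 406.2 -258.5  127.9] [ 0.  -0.3  0. ] 5.770601845293503
d [-1.652  0.047  0.097] w [0. 0. 0.] rows>=1.1
```

View pics/s3c.png

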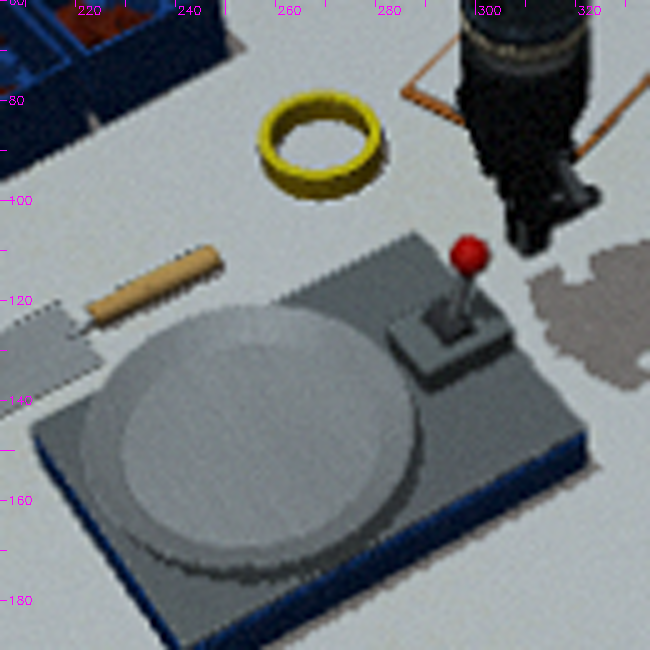

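{"fn": "apply_moves", "kwargs": {"motion": "-0.3 0.05 0.08 0 0 0 6;-0.5 0.05 0.08 0 0 0 6;-0.7 0.05 0.08 0 0 0 6;-0.9 0.05 0.08 0 0 0 6;-1.1 0.05 0.08 0 0 0 6;-1.25 0.05 0.08 0 0 0 6;-1.4 0.05 0.08 0 0 0 6;-1.5 0.05 0.08 0 0 0 6;-1.55 0.05 0.08 0 0 0 6;-1.55 0.05 0.08 0 0 0 6"}}

```text
t: 4.92
tool_pos: [466.2, -262.0, 122.9]
tool_rot: [-0.137, -3.138, -0.0]
force: [-1.2, 0.8, -0.4]
gripper_width: 5.8
```

Run:
```python
from h import *
s,im=shot("scene","s4.png");print(s["tool_pos"].round(1),s["force"].round(1),s["gripper_width"])
crop(im,205,60,335,190,5,"s4c.png")
```

```text
[ 466.2 -262.   122.9] [-1.2  0.8 -0.4] 5.765896512791728
```

View pics/s4c.png

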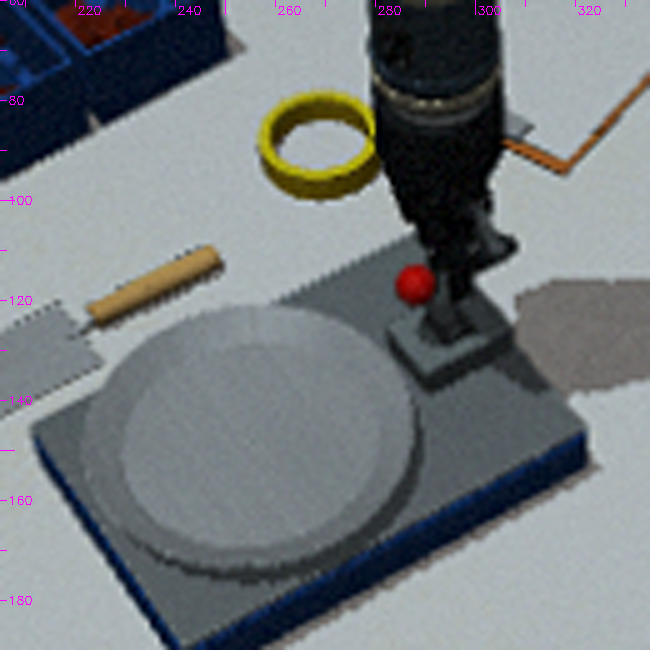

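The lever is moving: the ball went from (296,111) to (286,117). I'll keep pushing in small steps until the stop is felt.

{"fn": "apply_moves", "kwargs": {"motion": "-0.08 0 0 0 0 0 6;-0.14 0 0 0 0 0 6;-0.2 0 0 0 0 0 6;-0.2 0 0 0 0 0 6"}}

```text
t: 5.48
tool_pos: [472.7, -262.7, 122.8]
tool_rot: [-0.138, -3.135, -0.002]
force: [-5.0, 0.3, 1.8]
gripper_width: 6.0
```

{"fn": "apply_moves", "kwargs": {"motion": "-0.04 0 0 0 0 0 6;-0.08 0 0 0 0 0 6;-0.08 0 0 0 0 0 6"}}

```text
t: 5.85
tool_pos: [473.0, -262.8, 122.6]
tool_rot: [-0.14, -3.13, -0.005]
force: [-11.5, 1.9, 6.9]
gripper_width: 6.2
```

{"fn": "apply_moves", "kwargs": {"motion": "0.6 0 0 0 0 0 6;1.3 0 0 0 0 0 6;1.3 0 -1.5 0 0 0 40;1.3 0 -3 0 0 0 40;1.3 0 -4.3 0 0 0 40"}}

```text
t: 6.48
tool_pos: [426.5, -258.9, 298.1]
tool_rot: [0.138, 3.134, -0.001]
force: [0.3, 0.2, -0.1]
gripper_width: 40.2
```

```bash
cat >> fit.py <<'E'
def selR(aw, yaw=-.045, sgn=-1):
    # tool frame for bar direction angle aw (deg ccw from upslope in panel), tool z=-n, tool x = sgn*bar
    R=panelR(yaw);a=np.radians(aw);x=sgn*(R@[np.cos(a),np.sin(a),0]);z=-R[:,2];return np.c_[x,np.cross(z,x),z]
E
python3 - <<'E'
from fit import *
s,im=shot("scene","s5.png");print(s["tool_pos"].round(1),s["force"].round(1),s["joint_positions"].round(2))
crop(im,205,60,335,190,5,"s5c.png")
c=im[105:130,275:300].astype(int);m=(c[...,2]>c[...,1]+60);y,x=np.nonzero(m);print("ball",x.mean()+275,y.mean()+105)
hinge=np.array([467.4,-262,76]);d=np.array([np.cos(.088),-np.sin(.088),0])
for v in (.8,.85,.9,.95,1.0):
    th=v-.5; print(v,proj(cam("scene"),hinge+60*(np.sin(th)*d+[0,0,np.cos(th)]))[0])
c=np.array([609.6,325.5,60.9]);R=panelR(-.045)
delta([560,0,300],down(175)); 
print(c+R[:,2]*(23+110))
E
```

```text
[ 426.5 -258.9  298.1] [ 0.3  0.2 -0.1] [ 0.07  0.12  0.44  1.89 -0.06  1.13  2.01]
ball 286.0 117.7560975609756
0.8 [289.22021964 115.57787053]
0.85 [288.46107275 116.17129617]
0.9 [287.71843586 116.78802359]
0.95 [286.99439357 117.42631332]
1.0 [286.29097066 118.08435939]
d [-2.674  6.784  0.136] w [-0.038  0.153 -0.006] rows>=4.7
[555.42276052 327.93962274 182.34082906]
```

View pics/s5c.png

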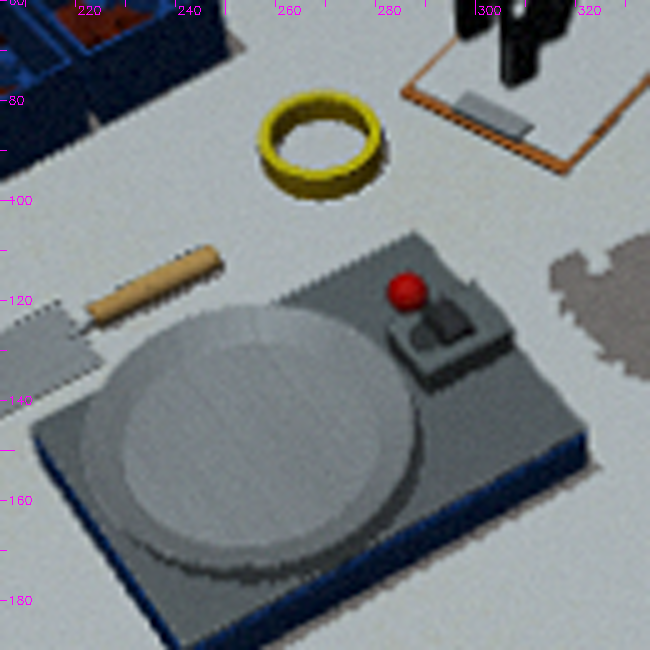

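The lever is at its far stop: the ball at (286,118) matches the prediction for 1.0. Next is the hover over the selector.

Run:
```python
from fit import *
c=np.array([609.6,325.5,60.9]);R=panelR(-.045)
delta([530,150,270],down(200)); 
delta(c+R[:,2]*(23+110),selR(36))
```

```text
d [-1.586 10.456  0.854] w [-0.071  0.143 -4.173] rows>=6.8
d [-1.794 14.952  3.031] w [ 1.091 -3.777 -6.312] rows>=9.8
```

{"fn": "apply_moves", "kwargs": {"motion": "-1.6 10.4 0.8 0 0 -3 40;-1.6 10.4 0.8 0 0 -3 40;-1.6 10.4 0.8 0 0 -3 40;-1.6 10.4 0.8 0 0 -3 40;-1.6 10.4 0.8 0 0 -3 40;-1.6 10.4 0.8 0 0 -3 40;-1.7 12.5 1.5 0.5 -2 -4.5 40;-1.8 14 2.3 0.8 -3 -5.5 40;-1.8 14.95 3.03 1.09 -3.78 -6.31 40;-1.8 14.95 3.03 1.09 -3.78 -6.31 40;-1.8 14.95 3.03 1.09 -3.78 -6.31 40;-1.8 14.95 3.03 1.09 -3.78 -6.31 40"}}

```text
t: 8.02
tool_pos: [550.0, 330.7, 173.9]
tool_rot: [-0.79, 2.637, -0.18]
force: [0.8, -0.7, 0.6]
gripper_width: 39.8
```

Run:
```python
from fit import *
s,im=shot("wrist","w6.png");print(s["tool_pos"].round(1),s["joint_positions"].round(2))
W=wcam("w6");c=np.array([609.6,325.5,60.9]);R=panelR(-.045)
print("axis pred at 0,8,38:",proj(W,[c,c+R[:,2]*8,c+R[:,2]*38]).round(1))
```

```text
[550.  330.7 173.9] [-0.77  0.36  0.05  1.94  0.47  0.59  1.06]
axis pred at 0,8,38: [[310.5 201.6]
 [310.3 204.2]
 [309.5 215.2]]
```

View pics/w6.png

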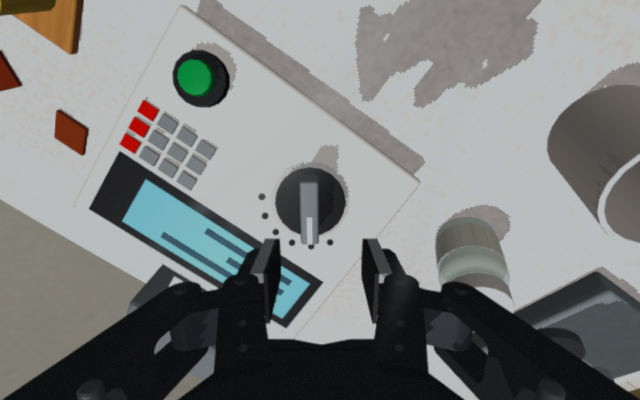

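Run:
```python
from fit import *
im=cv2.imread("pics/w6.png");crop(im,250,140,390,260,5,"w6a.png");crop(im,165,35,240,115,8,"w6b.png")
```

```text
(no output)
```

View pics/w6a.png

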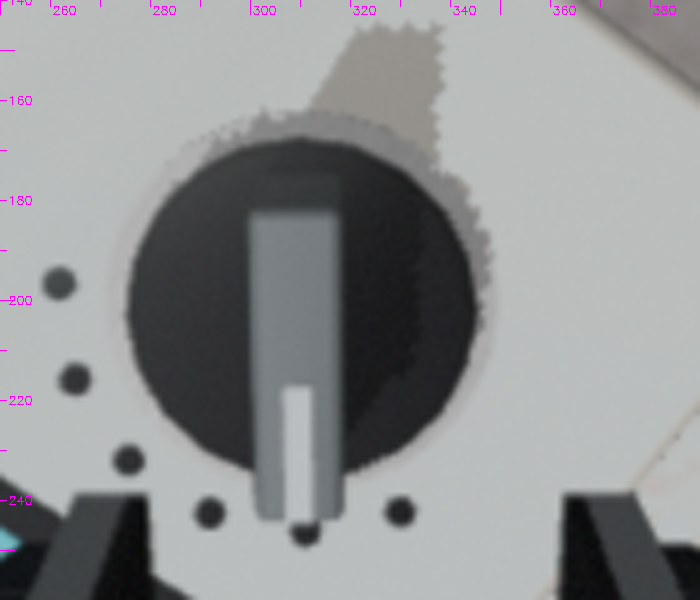

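View pics/w6b.png

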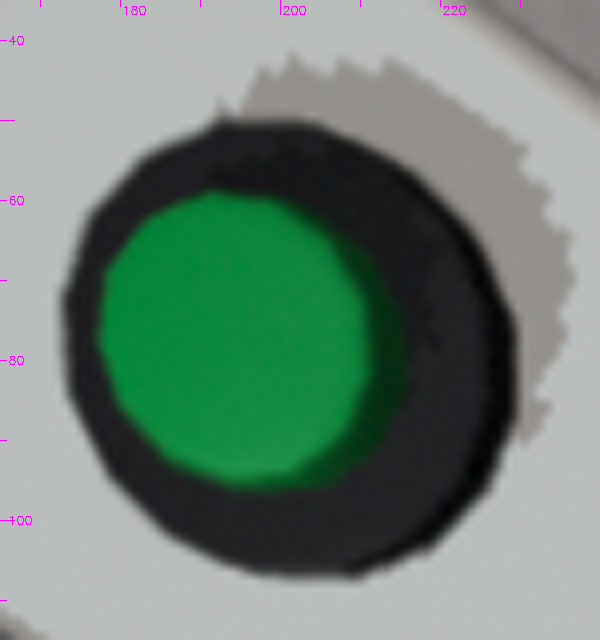

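Run:
```python
from fit import *
T=cam("top");S=cam("scene");W=wcam("w6")
dt=np.array([f(8,190,140,p) for p in [(152,312),(183,281),(222,265),(266,266),(308,288),(337,321)]])
ds=np.array([f(4,300,170,p) for p in [(372,541),(348,536),(324,521),(306,499),(297,476),(299,454)]])
dw=np.array([f(5,250,140,p) for p in [(400,512),(209,513),(128,460),(75,380),(59,284)]])
ang=np.radians(60-24*np.arange(6))
def dots(p):
    R=panelR(p[3]); return p[:3]+(R@np.array([p[4]*np.cos(ang),p[4]*np.sin(ang),0*ang])).T
i=[0,2,3,4,5]
fw=lambda p:(proj(W,dots(p)[i])-dw).ravel()/2
fT=lambda p:(proj(T,dots(p))-dt).ravel()
fS=lambda p:(proj(S,dots(p))-ds).ravel()
for nm,fun in [("all",lambda p:np.r_[fw(p),fT(p),fS(p)]),("W+T",lambda p:np.r_[fw(p),fT(p)]),("W",lambda p:np.r_[fw(p),(p[4]-42.2)])]:
    r=least_squares(fun,[610,325,60,0,42,]);p=r.x;print(nm,p.round(3),np.abs(r.fun).max().round(2))
r=least_squares(lambda p:np.r_[fw(p),fT(p),fS(p)],[610,325,60,0,42]);p=r.x
R=panelR(p[3]);c=p[:3]
def onplane(uv,h):
    o,v=ray(W,uv);n=R[:,2];return R.T@(o+v*(((c-o)@n+h)/(v@n))-c)
for q in [(249,212),(341,212),(257,520),(345,520)]: print("bar corner",onplane(f(5,250,140,q),38).round(1))
for q in [(295,212),(301,520)]: print("bar mid",onplane(f(5,250,140,q),38).round(1))
print("skirt L R top",[onplane(f(5,250,140,q),8).round(1) for q in [(127,300),(477,300),(302,137)]])
k=onplane(f(8,165,35,(235,338)),22);print("key",k.round(1), (c+R@k).round(1), [onplane(f(8,165,35,q),22).round(1) for q in [(98,335),(372,345),(225,188),(255,488)]])
for C,uv in ((T,(258.5,198.9)),(S,(368.2,247.8))):print("keypix",proj(C,c+R@k)[0],uv)
np.save("panel.npy",p)
s=ctrl.sense()
a=36
delta(c+R[:,2]*24,selR(36,p[3]));delta(c+R[:,2]*70,selR(36,p[3]))
```

```text
all [ 6.09589e+02  3.25234e+02  6.02820e+01 -4.30000e-02  4.21460e+01] 0.44
W+T [ 6.09174e+02  3.25128e+02  6.10070e+01 -4.40000e-02  4.19650e+01] 0.45
W [ 6.1092e+02  3.2504e+02  5.8771e+01 -4.5000e-02  4.2200e+01] 0.04
bar corner [-16.  -20.2  38. ]
bar corner [-23.7  -9.3  38. ]
bar corner [22.9  8.2 38. ]
bar corner [15.  19.2 38. ]
bar mid [-19.9 -14.7  38. ]
bar mid [18.9 13.7 38. ]
skirt L R top [array([ 14.3, -26. ,   8. ]), array([-19.7,  21.7,   8. ]), array([-25.1, -18. ,   8. ])]
key [ -32.1 -124.6   22. ] [566.  202.4  67.3] [array([ -25.2, -134.9,   22. ]), array([ -38.7, -114.2,   22. ]), array([ -42.5, -131.7,   22. ]), array([ -22. , -116.6,   22. ])]
keypix [258.4694928  199.35082208] (258.5, 198.9)
keypix [369.46247737 246.65511255] (368.2, 247.8)
d [-0.152 -0.181  2.609] w [ 0.111 -0.094 -0.051] rows>=1.7
d [-0.14  -0.168  1.459] w [ 0.111 -0.094 -0.051] rows>=0.9
```

Run:
```python
from fit import *
c=np.array([610.1,325.1,59.8]);R=panelR(-.044)
delta(c+R[:,2]*24,selR(36,-.044));delta(c+R[:,2]*80,selR(36,-.044))
```

```text
d [-0.156 -0.187  2.625] w [ 0.113 -0.092 -0.046] rows>=1.7
d [-0.142 -0.171  1.225] w [ 0.113 -0.092 -0.046] rows>=0.8
```

{"fn": "apply_moves", "kwargs": {"motion": "-0.14 -0.17 0.8 0.11 -0.09 -0.05 40;-0.15 -0.18 1.5 0.11 -0.09 -0.05 40;-0.15 -0.18 2.1 0.11 -0.09 -0.05 40;-0.15 -0.18 2.45 0.11 -0.09 -0.05 40;-0.16 -0.19 2.62 0.11 -0.09 -0.05 40;-0.16 -0.19 2.62 0.11 -0.09 -0.05 40"}}

```text
t: 8.82
tool_pos: [599.9, 326.4, 81.8]
tool_rot: [-0.791, 2.623, -0.192]
force: [-0.6, 0.3, -0.3]
gripper_width: 40.0
```

Run:
```python
from fit import *
s,im=shot("wrist","w7.png");print(s["tool_pos"].round(1),s["joint_positions"].round(2))
c=np.array([610.1,325.1,59.8]);R=panelR(-.044)
delta(c+R[:,2]*24,selR(36,-.044))
print(R.T@(s["tool_pos"]-c))
crop(im,200,130,440,330,3,"w7a.png")
```

```text
[599.9 326.4  81.8] [-0.76  0.54  0.11  1.92  0.55  0.42  1.01]
d [ 0.01  -0.029  0.015] w [0.012 0.003 0.018] rows>=0.0
[-0.41718517  0.82968022 24.25252427]
```

View pics/w7a.png

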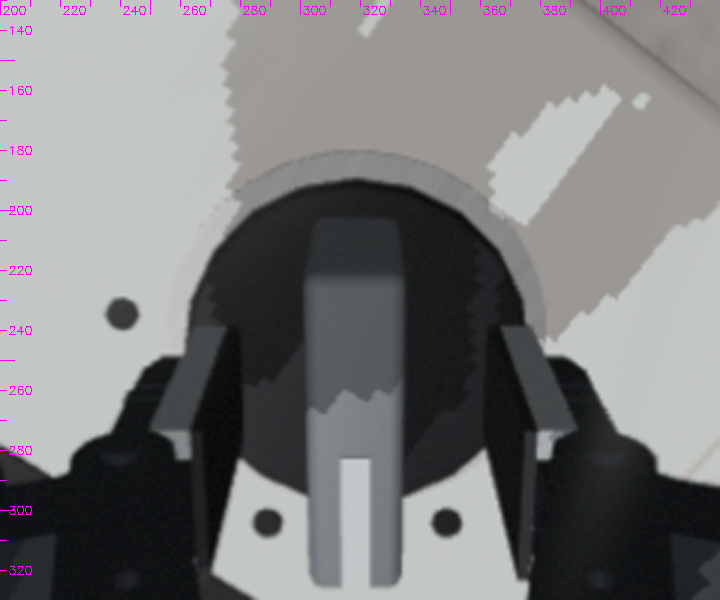

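Jaws are centred within about 1 mm of the bar. Closing.

{"fn": "apply_moves", "kwargs": {"motion": "0 -0.02 0 0 0 0 40;0 -0.02 0 0 0 0 10;0 -0.02 0 0 0 0 10;0 -0.02 0 0 0 0 10;0 -0.02 0 0 0 0 10", "squeeze": 50}}

```text
t: 9.5
tool_pos: [600.3, 325.5, 82.4]
tool_rot: [-0.791, 2.622, -0.193]
force: [-1.9, -2.2, 6.2]
gripper_width: 13.3
```

{"fn": "apply_moves", "kwargs": {"motion": "0 0 0 0 0 0.7 10;0 0 0 0 0 1.5 10;0 0 0 0 0 2.3 10;0 0 0 0 0 3.1 10;0 0 0 0 0 3.9 10;0 0 0 0 0 4.7 10;0 0 0 0 0 5.5 10;0 0 0 0 0 6.2 10;0 0 0 0 0 6.9 10;0 0 0 0 0 7.5 10;0 0 0 0 0 8 10;0 0 0 0 0 8 10"}}

```text
t: 11.0
tool_pos: [600.6, 324.6, 82.5]
tool_rot: [0.343, 2.701, 0.046]
force: [-2.4, -3.3, 8.1]
gripper_width: 13.1
```

Run:
```python
from fit import *
s,im=shot("wrist","w8.png");print(s["tool_pos"].round(1),s["joint_positions"].round(2),s["wrist_torque"].round(2),s["gripper_width"])
d=Ro.from_rotvec([-0.791, 2.622, -0.193]).inv()*Ro.from_rotvec(s["tool_rot"]);print(np.degrees(d.as_rotvec()))
crop(im,200,130,440,330,3,"w8a.png")
```

```text
[600.6 324.6  82.5] [-0.91  0.56  0.32  1.93  0.29  0.37  0.4 ] [-0.64  0.24 -0.27] 13.13980523184557
[6.76341006e-02 3.67587951e-02 4.80464847e+01]
```

View pics/w8a.png

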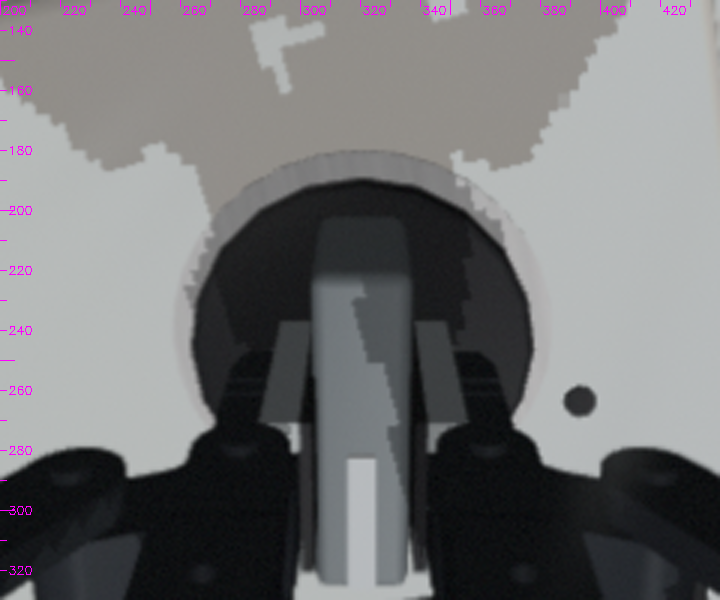

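{"fn": "apply_moves", "kwargs": {"motion": "0 0 0 0 0 0.6 10;0 0 0 0 0 1.2 10;0 0 0 0 0 1.9 10;0 0 0 0 0 2.6 10;0 0 0 0 0 3.1 10;0 0 0 0 0 3.5 10;0 0 0 0 0 3.8 10;0 0 0 0 0 3.9 10;0 0 0 0 0 3.9 10"}}

```text
t: 12.18
tool_pos: [600.4, 324.1, 82.5]
tool_rot: [0.888, 2.586, 0.162]
force: [-3.4, -5.3, 7.1]
gripper_width: 13.2
```

Run:
```python
from fit import *
s,im=shot("wrist","w9.png");print(s["tool_pos"].round(1),s["joint_positions"].round(2),s["wrist_torque"].round(2),s["gripper_width"])
d=Ro.from_rotvec([-0.791, 2.622, -0.193]).inv()*Ro.from_rotvec(s["tool_rot"]);print(np.degrees(d.as_rotvec()))
crop(im,200,130,440,330,3,"w9a.png")
```

```text
[600.4 324.1  82.5] [-0.98  0.57  0.42  1.93  0.14  0.36  0.12] [-0.79  0.34 -0.37] 13.216999093708592
[1.03161723e-01 5.89619934e-02 7.14513907e+01]
```

View pics/w9a.png

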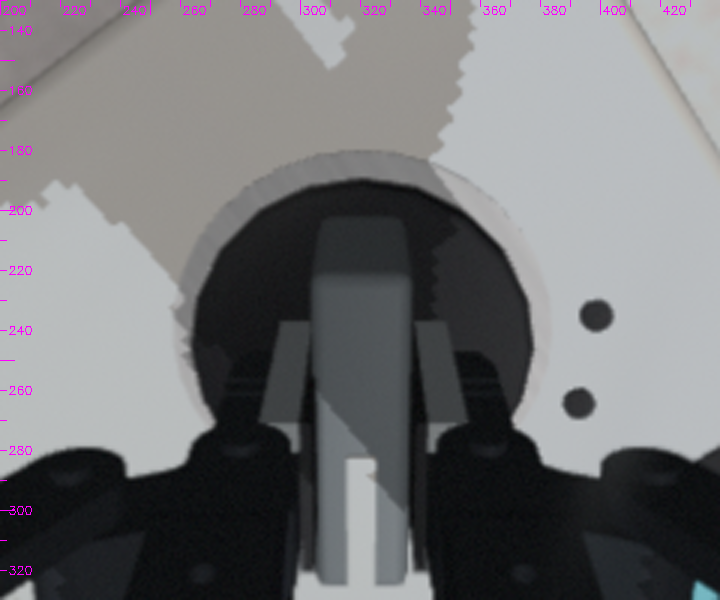

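{"fn": "apply_moves", "kwargs": {"motion": "0 0 0 0 0 0 40;0 0 0 0 0 0 40;0 0 0 0 0 0 40;0 0 -0.8 0 0 0 40;0 0 -2 0 0 0 40;0 0 -2.8 0 0 0 40;0 0 -2.8 0 0 0 40"}}

```text
t: 13.1
tool_pos: [554.7, 329.5, 186.4]
tool_rot: [0.884, 2.587, 0.171]
force: [-0.3, -0.2, 0.1]
gripper_width: 40.3
```

Run:
```python
from fit import *
s,im=shot("wrist","w10.png");print(s["tool_pos"].round(1),s["joint_positions"].round(2))
crop(im,220,130,420,290,4,"w10a.png")
```

```text
[554.7 329.5 186.4] [-1.12  0.38  0.49  1.95  0.19  0.54  0.08]
```

View pics/w10.png

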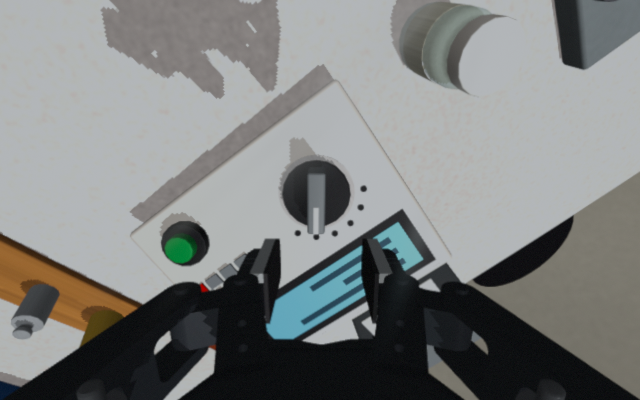

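View pics/w10a.png

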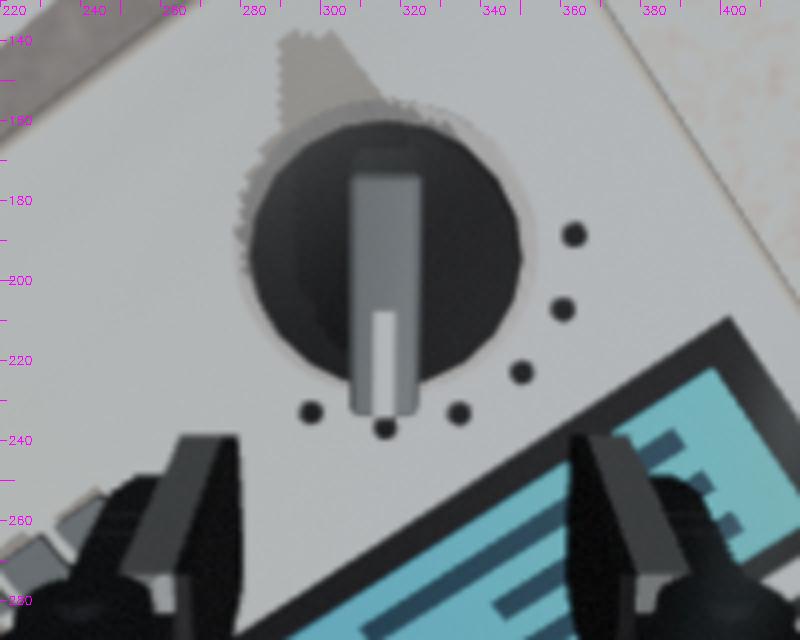

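The white pointer now rests on the fifth dot at (316,237); it started on the second, so that is exactly three clicks. Next is the brass weight.

Run:
```python
from fit import *
delta([570,200,240],down(178));delta([605,16.5,170],down(178))
```

```text
d [-2.701 -2.003 -1.054] w [ 1.239  3.879 -5.868] rows>=4.0
d [-5.548 -5.563  0.97 ] w [ 1.239  3.879 -5.868] rows>=5.1
```

{"fn": "apply_moves", "kwargs": {"motion": "-1 -0.7 -1 0.3 1 -1.5 60;-2.7 -2 -1.05 0.7 2.2 -3.3 60;-3.5 -3 -0.8 1.24 3.88 -5.87 60;-4.5 -4.5 -0.1 1.24 3.88 -5.87 60;-5.55 -5.56 0.97 1.24 3.88 -5.87 60;-5.55 -5.56 0.97 1.24 3.88 -5.87 60;-5.55 -5.56 0.97 1.24 3.88 -5.87 60;-5.55 -5.56 0.97 1.24 3.88 -5.87 60"}}

```text
t: 14.15
tool_pos: [604.3, 14.5, 168.0]
tool_rot: [-0.06, -3.137, 0.004]
force: [0.9, 0.6, 0.3]
gripper_width: 60.0
```

Run:
```python
from fit import *
s,im=shot("wrist","w11.png");print(s["tool_pos"].round(1),s["tool_rot"].round(3),s["joint_positions"].round(2))
W=wcam("w11");print(proj(W,[[608.8,16.5,78],[608.8,16.5,60],[608.8,16.5,10]]).round(1))
crop(im,220,100,420,290,4,"w11a.png")
```

```text
[604.3  14.5 168. ] [-0.06  -3.137  0.004] [-0.29  0.43  0.27  1.8  -0.14  0.93  1.56]
[[322.9 212.9]
 [322.8 206.1]
 [322.6 191.1]]
```

View pics/w11a.png

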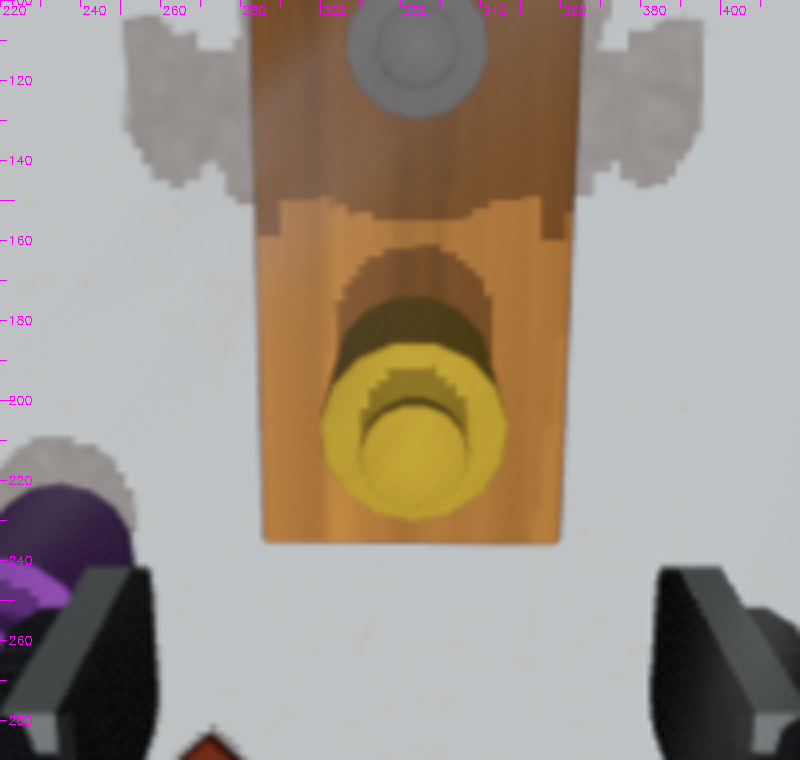

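The knob appears at (323,213), where it was predicted. Before descending I'll check the clearance to the purple weight.

Run:
```python
from fit import *
T=cam("top");print("purple",atz(T,f(5,295,145,(263,148)),68).round(0))
delta([608.8,16.5,33],down(178));delta([608.8,16.5,100],down(178))
```

```text
purple [650. -73.  68.]
d [-0.116  0.005  3.395] w [-0.013 -0.026 -0.004] rows>=2.2
d [-0.111  0.003  1.72 ] w [-0.013 -0.026 -0.004] rows>=1.1
```

Run:
```python
from fit import *
s=ctrl.sense();print(s["tool_pos"],s["tool_rot"],s["t"])
```

```text
[604.55534058  16.6373158  168.80288699] [-5.55137902e-02 -3.13831973e+00  1.98519833e-03] 14.2
```

{"fn": "apply_moves", "kwargs": {"motion": "-0.11 0 1 0 0 0 60;-0.11 0 2 0 0 0 60;-0.11 0 2.8 0 0 0 60;-0.11 0 3.2 0 0 0 60;-0.11 0 3.38 0 0 0 60;-0.11 0 3.38 0 0 0 60;-0.11 0 3.38 0 0 0 60"}}

```text
t: 15.08
tool_pos: [610.1, 15.4, 35.8]
tool_rot: [0.056, 3.14, -0.002]
force: [0.6, 0.2, 0.8]
gripper_width: 60.2
```

Run:
```python
from fit import *
s,im=shot("wrist","w12.png");print(s["tool_pos"].round(1),s["tool_rot"].round(3),s["force"].round(1))
```

```text
[610.1  15.4  35.8] [ 5.60e-02  3.14e+00 -2.00e-03] [0.6 0.2 0.8]
```

View pics/w12.png

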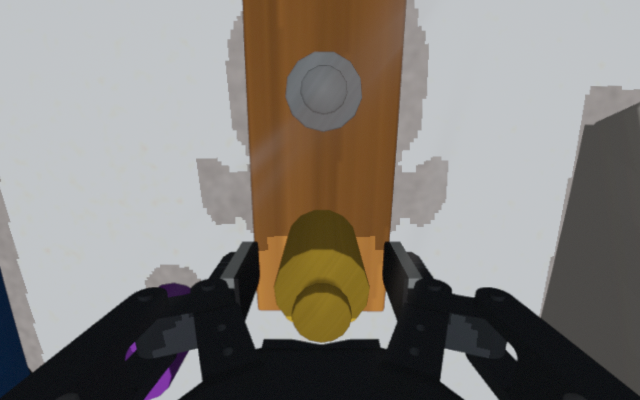

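Both fingers straddle the brass weight at (322,290). Closing.

{"fn": "apply_moves", "kwargs": {"motion": "0 0 0 0 0 0 60;0 0 0 0 0 0 34;0 0 0 0 0 0 34;0 0 0 0 0 0 34;0 0 0 0 0 0 34", "squeeze": 45}}

```text
t: 15.75
tool_pos: [609.3, 15.5, 35.1]
tool_rot: [-0.056, -3.14, 0.002]
force: [-1.7, 1.0, 6.2]
gripper_width: 37.3
```

Run:
```python
from fit import *
s=ctrl.sense();print(s["tool_pos"].round(2),s["tool_rot"].round(4),s["force"].round(1),s["gripper_width"])
```

```text
[609.33  15.47  35.14] [-5.6200e-02 -3.1405e+00  2.3000e-03] [-1.7  1.   6.2] 37.322974462604016
```

{"fn": "apply_moves", "kwargs": {"motion": "0 0 -0.3 0 0 0 34;0 0 -0.9 0 0 0 34;0 0 -1.7 0 0 0 34;0 0 -2.5 0 0 0 34;0 0 -3 0 0 0 34;0 0 -3 0 0 0 34"}}

```text
t: 16.5
tool_pos: [609.7, 15.3, 155.7]
tool_rot: [0.056, 3.14, -0.003]
force: [1.0, -0.0, -6.0]
gripper_width: 36.7
```

Run:
```python
from fit import *
s,im=shot("wrist","w13.png");print(s["tool_pos"].round(1),s["tool_rot"].round(4),s["force"].round(1),s["gripper_width"],s["joint_positions"].round(2))
R=Ro.from_rotvec(s["tool_rot"]).as_matrix()
print("knob top if axis at TCP xy:",proj(cam("wrist",s),s["tool_pos"]+[0,0,68-25.1])[0])
delta([616.8,-275.2,155],down(178))
```

```text
[609.7  15.3 155.7] [ 5.6400e-02  3.1398e+00 -2.8000e-03] [ 1. -0. -6.] 36.650255393132625 [-0.29  0.45  0.27  1.8  -0.14  0.91  1.57]
knob top if axis at TCP xy: [318.51014255 323.467271  ]
d [-4.620e-01 -7.253e+00 -5.000e-03] w [-0.02  -0.014 -0.009] rows>=4.7
```

View pics/w13.png

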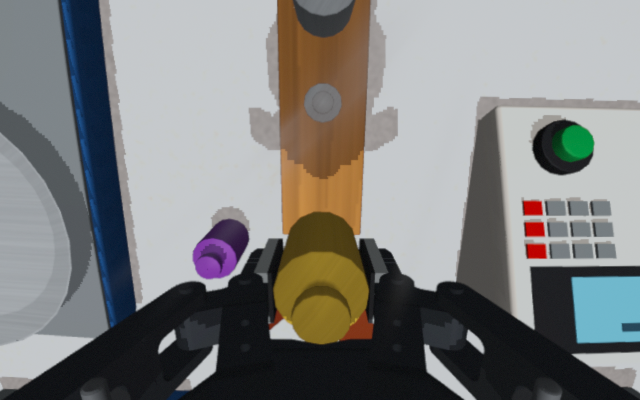

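The weight is gripped and lifted clear. Now carrying it over the pan.

{"fn": "apply_moves", "kwargs": {"motion": "-0.1 -0.8 0 0 0 0 34;-0.2 -2 0 0 0 0 34;-0.3 -3.2 0 0 0 0 34;-0.4 -4.4 0 0 0 0 34;-0.5 -5.6 0 0 0 0 34;-0.5 -6.5 0 0 0 0 34;-0.5 -7.1 0 0 0 0 34;-0.5 -7.25 0 0 0 0 34;-0.5 -7.25 0 0 0 0 34;-0.5 -7.25 0 0 0 0 34"}}

```text
t: 17.8
tool_pos: [619.5, -272.4, 154.9]
tool_rot: [-0.051, -3.14, 0.0]
force: [0.5, 0.7, -4.6]
gripper_width: 37.0
```

Run:
```python
from fit import *
s,im=shot("wrist","w14.png");print(s["tool_pos"].round(1),s["tool_rot"].round(4),s["force"].round(1),s["gripper_width"],s["joint_positions"].round(2))
delta([618,-275.2,94],down(178))
_,b=shot("scene","s14.png");crop(b,185,30,345,190,5,"s14c.png")
```

```text
[ 619.5 -272.4  154.9] [-5.13e-02 -3.14e+00  3.00e-04] [ 0.5  0.7 -4.6] 37.00433851546634 [ 0.15  0.56  0.3   1.63 -0.19  0.98  2.05]
d [ 0.035 -0.064  1.525] w [-0.005 -0.01   0.019] rows>=1.0
```

View pics/w14.png

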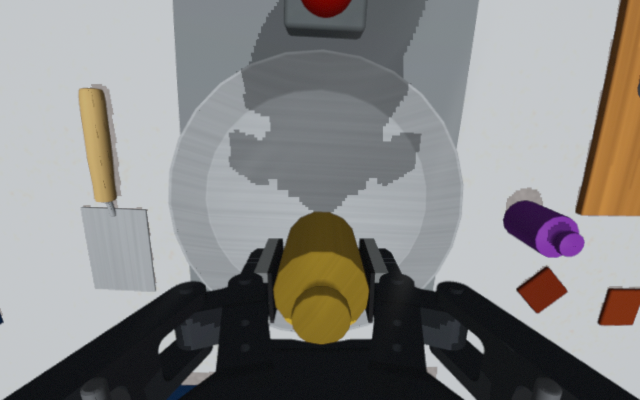

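View pics/s14c.png

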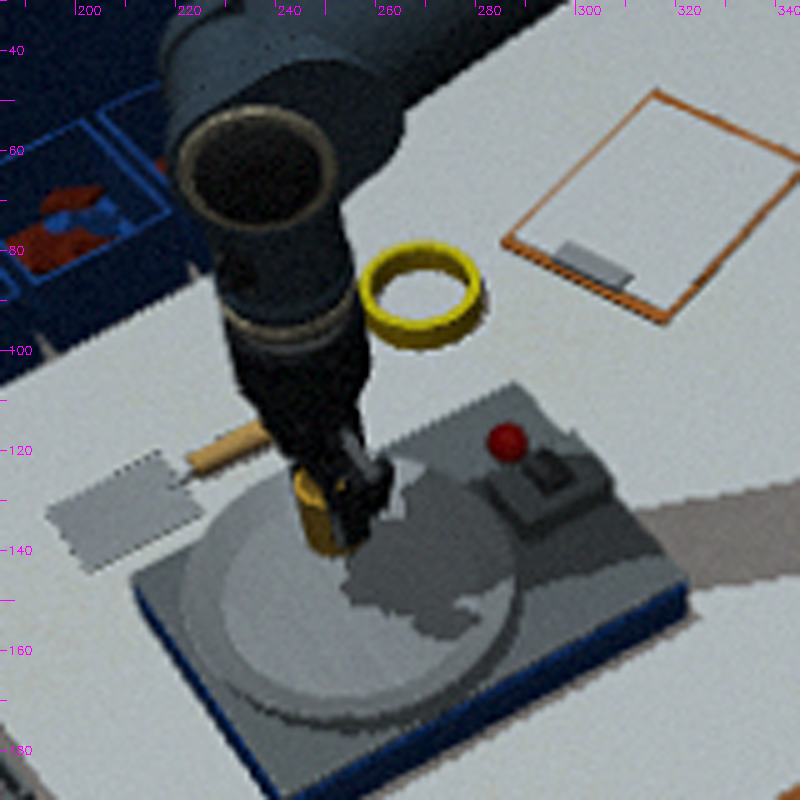

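{"fn": "apply_moves", "kwargs": {"motion": "0.03 -0.06 0.4 0 0 0 34;0.03 -0.06 0.8 0 0 0 34;0.03 -0.06 1.15 0 0 0 34;0.03 -0.06 1.35 0 0 0 34;0.03 -0.06 1.45 0 0 0 34;0.03 -0.06 1.5 0 0 0 34;0.03 -0.06 1.5 0 0 0 34;0.03 -0.06 1.5 0 0 0 34"}}

```text
t: 18.9
tool_pos: [617.8, -277.6, 95.6]
tool_rot: [-0.056, -3.141, 0.003]
force: [-0.5, -0.1, -4.7]
gripper_width: 37.0
```

{"fn": "apply_moves", "kwargs": {"motion": "0 0.05 0.03 0 0 0 34;0 0.05 0.05 0 0 0 34;0 0.05 0.07 0 0 0 34;0 0.05 0.07 0 0 0 34"}}

```text
t: 19.4
tool_pos: [617.5, -275.6, 92.2]
tool_rot: [-0.056, -3.14, 0.003]
force: [-0.5, 0.1, -6.0]
gripper_width: 37.2
```

{"fn": "apply_moves", "kwargs": {"motion": "0 0 0.02 0 0 0 34;0 0 0.03 0 0 0 34;0 0 0.03 0 0 0 34"}}

```text
t: 19.77
tool_pos: [617.6, -275.5, 91.3]
tool_rot: [-0.056, -3.14, 0.003]
force: [-0.9, -0.1, -3.9]
gripper_width: 37.1
```

{"fn": "apply_moves", "kwargs": {"motion": "0 0 0.01 0 0 0 34;0 0 0.02 0 0 0 34;0 0 0.02 0 0 0 34"}}

```text
t: 20.15
tool_pos: [617.6, -275.6, 91.2]
tool_rot: [-0.056, -3.14, 0.003]
force: [-3.5, 1.2, 3.6]
gripper_width: 36.9
```

Contact felt: vertical force went from −5 N to +3.6 N. Releasing, then rising straight up.

{"fn": "apply_moves", "kwargs": {"motion": "0 0 0 0 0 0 40;0 0 0 0 0 0 46;0 0 0 0 0 0 60;0 0 0 0 0 0 60;0 0 -0.5 0 0 0 60;0 0 -1.5 0 0 0 60;0 0 -2.6 0 0 0 60;0 0 -3.6 0 0 0 60;0 0 -3.6 0 0 0 60"}}

```text
t: 21.28
tool_pos: [619.8, -276.7, 240.3]
tool_rot: [0.056, 3.133, -0.008]
force: [-0.2, -0.7, -0.6]
gripper_width: 60.3
```

Run:
```python
from fit import *
s,im=shot("wrist","w15.png");print(s["tool_pos"].round(1),s["force"].round(1))
_,b=shot("scene","s15.png");crop(b,185,70,345,190,5,"s15c.png")
print(proj(cam("wrist",s),[[616.8,-275.2,134]]),proj(cam("scene"),[[616.8,-275.2,134]]))
```

```text
[ 619.8 -276.7  240.3] [-0.2 -0.7 -0.6]
[[322.20897072 196.05446989]] [[252.06492386 134.06537493]]
```

View pics/w15.png

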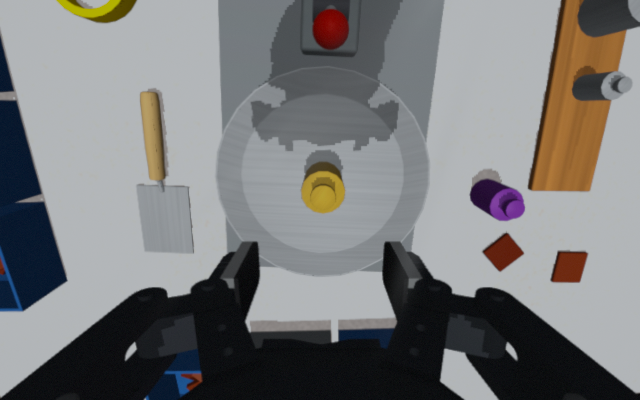

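View pics/s15c.png

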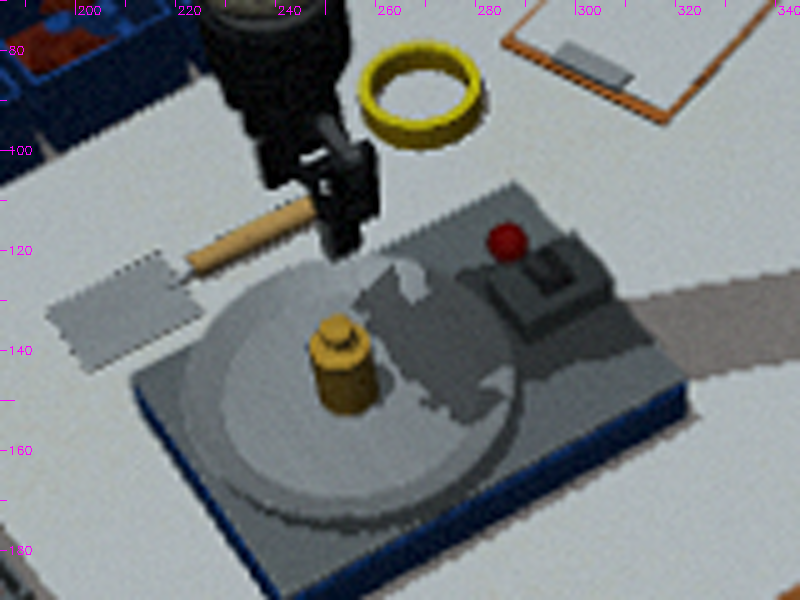

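The brass weight stands upright at the pan centre; its knob is at (322,196), as predicted for the centre. Next is the green key.

Run:
```python
from fit import *
c=np.array([610.1,325.1,59.8]);R=panelR(-.044)
k=c+R@[-32.1,-124.6,22];print(k)
delta([560,60,260],down(178)); delta(k+R[:,2]*(11+55),selR(0,-.044))
```

```text
[566.37553378 202.30440885  66.79884614]
d [ 1.744  8.324 -0.63 ] w [-0.022  0.006 -0.009] rows>=5.5
d [ 2.387 11.898  2.684] w [-0.005 -4.004  0.081] rows>=8.0
```

{"fn": "apply_moves", "kwargs": {"motion": "1.7 8.3 -0.6 0 0 0 0;1.7 8.3 -0.6 0 0 0 0;1.7 8.3 -0.6 0 0 0 0;1.7 8.3 -0.6 0 0 0 0;1.7 8.3 -0.6 0 -0.5 0 0;2 10 0.5 0 -1.5 0 0;2.2 11.2 1.5 0 -2.7 0 0;2.39 11.9 2.68 0 -4 0.08 0;2.39 11.9 2.68 0 -4 0.08 0;2.39 11.9 2.68 0 -4 0.08 0;2.39 11.9 2.68 0 -4 0.08 0;2.39 11.9 2.68 0 -4 0.08 0"}}

```text
t: 22.88
tool_pos: [540.3, 202.3, 127.3]
tool_rot: [0.064, 2.722, -0.013]
force: [0.0, 0.5, -0.3]
gripper_width: -0.2
```

Run:
```python
from fit import *
s,im=shot("wrist","w16.png");print(s["tool_pos"].round(1),s["joint_positions"].round(2),s["gripper_width"])
c=np.array([610.1,325.1,59.8]);R=panelR(-.044)
k=c+R@[-32.1,-124.6,22]
print("pred key",proj(cam("wrist",s),k), "tip in panel rel key",R.T@(s["tool_pos"]-R[:,2]*11-k))
delta(k+R[:,2]*(11+3),selR(0,-.044))
_,b=shot("scene","s16.png");crop(b,300,170,440,345,4,"s16c.png")
```

```text
[540.3 202.3 127.3] [-0.83  0.34  0.34  2.16  0.36  0.33  0.67] -0.2192379965993869
pred key [[321.51166897 216.78287819]] tip in panel rel key [ 0.82837436 -1.1058842  54.84390241]
d [0.02  0.028 1.297] w [-0.004 -0.006 -0.027] rows>=0.8
```

View pics/w16.png

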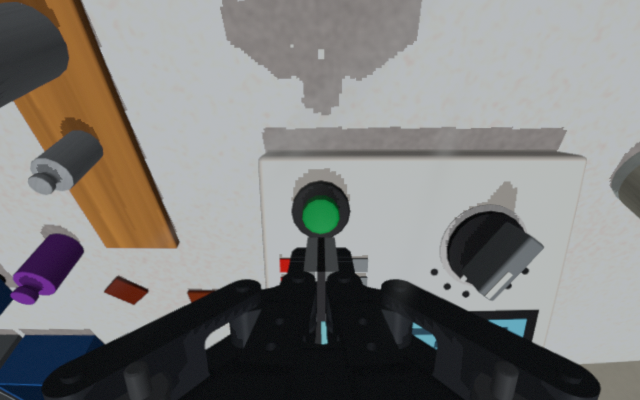

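View pics/s16c.png

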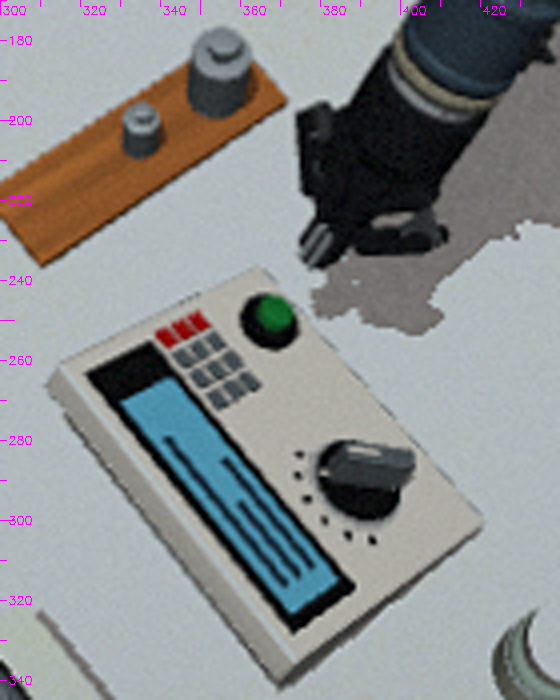

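The key is at (320,216) against (321.5,217) predicted, so it is well aligned. Descending to just above it.

{"fn": "apply_moves", "kwargs": {"motion": "0.02 0.03 0.5 0 0 0 0;0.02 0.03 1 0 0 0 0;0.02 0.03 1.2 0 0 0 0;0.02 0.03 1.3 0 0 0 0;0.02 0.03 1.3 0 0 0 0"}}

```text
t: 23.6
tool_pos: [559.7, 203.8, 78.8]
tool_rot: [0.06, 2.723, -0.013]
force: [0.5, 0.1, 0.3]
gripper_width: 0.1
```

Run:
```python
from fit import *
s=ctrl.sense();print(s["tool_pos"].round(1),s["joint_positions"].round(2),s["force"].round(1))
c=np.array([610.1,325.1,59.8]);R=panelR(-.044)
k=c+R@[-32.1,-124.6,22]
print("tip rel key",R.T@(s["tool_pos"]-R[:,2]*11-k))
```

```text
[559.7 203.8  78.8] [-0.78  0.45  0.31  2.15  0.4   0.22  0.63] [0.5 0.1 0.3]
tip rel key [-1.25715499  1.19671388  2.65466667]
```

Joint 6 is at 0.22, close to its 0.21 limit. I'll ease the tilt by about 9° before pressing.

{"fn": "apply_moves", "kwargs": {"motion": "0.05 -0.02 -0.2 0 0.8 0 0;0.12 -0.03 -0.2 0 1.5 0 0;0.12 -0.03 -0.1 0 1.5 0 0;0.12 -0.03 -0.1 0 1.5 0 0"}}

```text
t: 24.1
tool_pos: [553.0, 202.5, 79.7]
tool_rot: [0.064, 2.88, -0.01]
force: [-0.2, -0.4, 0.3]
gripper_width: 0.1
```

Run:
```python
from fit import *
s,im=shot("wrist","w17.png");print(s["tool_pos"].round(1),s["joint_positions"].round(2),s["force"].round(1))
c=np.array([610.1,325.1,59.8]);R=panelR(-.044)
k=c+R@[-32.1,-124.6,22]
Rt=Ro.from_rotvec(s["tool_rot"]).as_matrix()
for x in (-11,0,11): print("tip rel key",x,(R.T@(s["tool_pos"]+Rt@[x,0,11]-k)).round(1))
print("press dir in tool units per mm",(Rt.T@(-R[:,2])/40).round(4))
_,b=shot("scene","s17.png");crop(b,320,190,420,290,6,"s17c.png")
```

```text
[553.  202.5  79.7] [-0.54  0.44  0.06  2.06  0.26  0.43  0.82] [-0.2 -0.4  0.3]
tip rel key -11 [ 2.2 -0.4  4.6]
tip rel key 0 [-8.7 -0.4  6.4]
tip rel key 11 [-19.5  -0.4   8.1]
press dir in tool units per mm [-0.004   0.      0.0247]
```

View pics/w17.png

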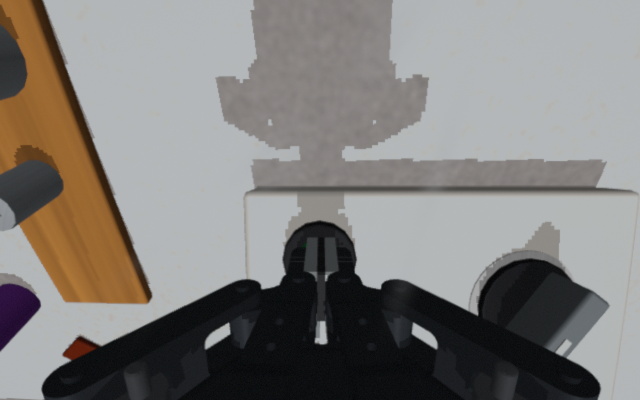

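View pics/s17c.png

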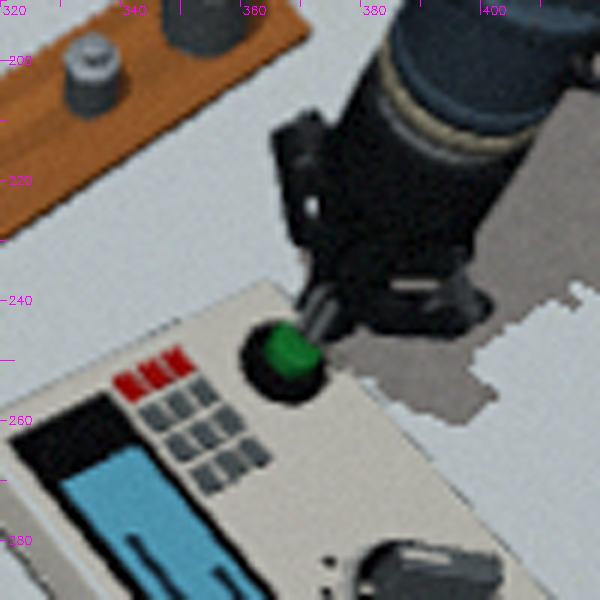

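{"fn": "apply_moves", "kwargs": {"motion": "-0.1 0 0 0 0 0 0;-0.12 0 0.06 0 0 0 0;-0.12 0 0.12 0 0 0 0;-0.13 0 0.17 0 0 0 0;-0.14 0 0.22 0 0 0 0;-0.14 0 0.22 0 0 0 0"}}

```text
t: 24.95
tool_pos: [561.2, 202.9, 73.1]
tool_rot: [0.063, 2.88, -0.008]
force: [-2.4, 0.5, 3.8]
gripper_width: -0.1
```

{"fn": "apply_moves", "kwargs": {"motion": "-0.01 0 0.04 0 0 0 0;-0.015 0 0.08 0 0 0 0;-0.015 0 0.08 0 0 0 0"}}

```text
t: 25.32
tool_pos: [562.1, 202.9, 71.2]
tool_rot: [0.063, 2.88, -0.009]
force: [-7.0, -0.7, 14.2]
gripper_width: 0.0
```

Run:
```python
from fit import *
s,_=shot("scene","s18.png");print(s["tool_pos"].round(1),s["joint_positions"].round(2),s["force"].round(1))
c=np.array([610.1,325.1,59.8]);R=panelR(-.044)
k=c+R@[-32.1,-124.6,22]
Rt=Ro.from_rotvec(s["tool_rot"]).as_matrix()
for x in (-11,0,11): print("tip rel key",x,(R.T@(s["tool_pos"]+Rt@[x,0,11]-k)).round(1))
print("F along n",R[:,2]@s["force"])
```

```text
[562.1 202.9  71.2] [-0.53  0.47  0.06  2.04  0.26  0.42  0.82] [-7.  -0.7 14.2]
tip rel key -11 [ 7.   0.4 -6.8]
tip rel key 0 [-3.9  0.4 -5.1]
tip rel key 11 [-14.7   0.4  -3.3]
F along n 15.804187872890619
```

{"fn": "apply_moves", "kwargs": {"motion": "-0.005 0 0.03 0 0 0 0;-0.005 0 0.03 0 0 0 0"}}

```text
t: 25.62
tool_pos: [562.3, 202.9, 71.0]
tool_rot: [0.063, 2.88, -0.009]
force: [-11.9, -1.1, 23.2]
gripper_width: 0.0
```

That is a hard stop: 10 N more for 0.2 mm of travel, so the key is fully down. Retracting.

{"fn": "apply_moves", "kwargs": {"motion": "0.02 0 -0.15 0 0 0 0;0.06 0 -0.4 0 0 0 0;0.2 0 -1.2 0 0 0 0;0.4 0 -2.4 0 0 0 0;1 -1 -3.6 0 0 0 0;1 -1 -3.8 0 0 0 0;1 -1 -3.8 0 0 0 0"}}

```text
t: 26.5
tool_pos: [484.0, 166.1, 206.4]
tool_rot: [0.064, 2.878, -0.007]
force: [-0.5, 0.0, -0.1]
gripper_width: 0.2
```

Run:
```python
from fit import *
s,b=shot("scene","s19.png");print(s["tool_pos"].round(1),s["force"].round(1))
_,t=shot("top","t19.png")
crop(b,200,95,420,345,3,"s19c.png");crop(t,190,130,460,260,3,"t19c.png");crop(t,190,140,290,215,8,"t19d.png")
```

```text
[484.  166.1 206.4] [-0.5  0.  -0.1]
```

View pics/s19c.png

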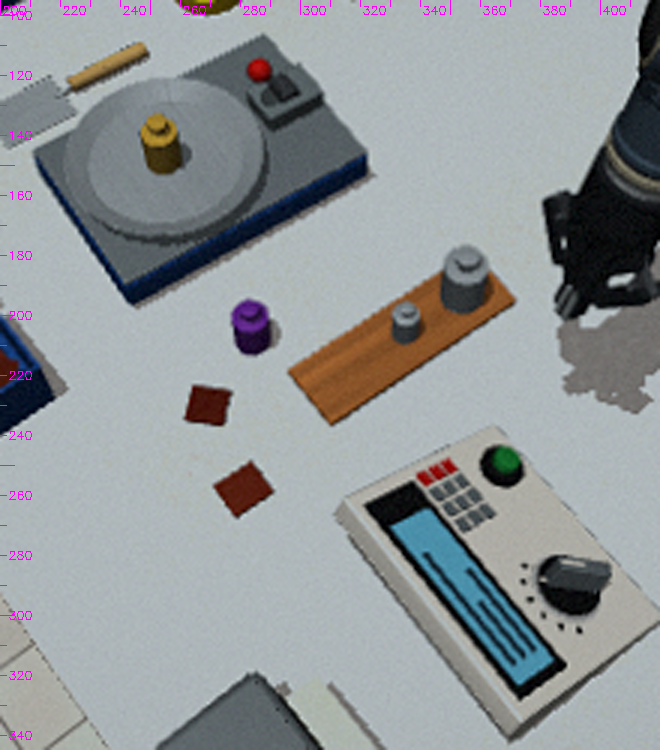

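View pics/t19c.png

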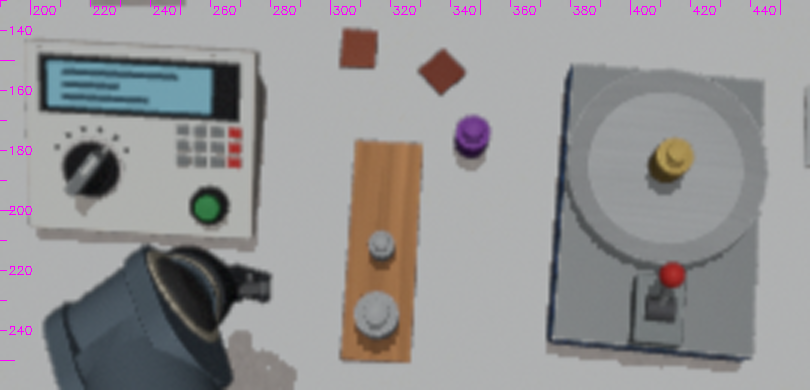

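View pics/t19d.png

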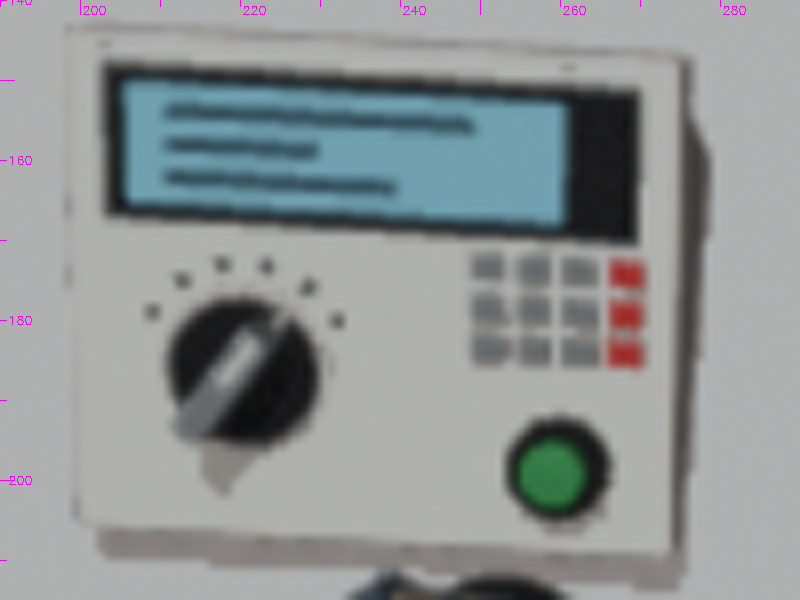

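All the checks agree: the lever is over, the pointer is on the fifth dot at about (228,177), the weight is upright on the pan, the key is back up, the bystanders have not moved, and the arm is clear. Handing in.

```bash
python3 -c "
from workcell import ctrl
print(ctrl.sense()['force'].round(1)); print(ctrl.sign_off())"
```

```text
[0.4 0.1 0.1]
the job is handed in; nothing more can be done
None
```

I did all four steps in the order asked and handed the job in at about 26.6 s on the robot's clock. No verdict is reported.

- **Pan-lock lever:** I pushed it towards the pan until the force rose sharply at the far stop, about 11 N. The ball then sat at (286,118) in the scene picture, within half a pixel of the position predicted for 1.0.
- **Selector:** I gripped the bar and turned it 71.5° clockwise without passing the third click, then let the detent settle it. The pointer moved from the second dot to the fifth, seen in the wrist picture just after release and again in the last top picture.
- **Brass weight:** I lowered it in small steps of 1–3 mm until contact and let go. It stands upright, with its knob within about a pixel of where the pan centre predicted it.
- **Green key:** I pressed it to a hard stop at about 26 N, with about 0.2 mm of movement over the last 10 N. After release it is back up in both overhead pictures.

Two things were not exact:
- **Calibration:** The cameras disagreed by 1–2 mm on the height of the console panel and by about 1 pixel on the key. I allowed for this by watching the forces.
- **Key tilt:** Joint 6 came down to 0.22 rad, just inside its 0.21 limit. I backed off and pressed the key with the tool about 9° off its axis.

The bystanders in the final pictures show no sign of having moved, and the arm was clear with about 0 N on the tool.

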